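Load the free bays of a sloped cell tester in order

ROBOT

A 6-joint arm with a two-finger parallel gripper is mounted at the origin on the work surface. World frame = base frame: x ahead of the robot, y to its left, z up, the work surface at z = 0. Lengths are in m, angles in degrees, forces in N, time in s.
With the tool pointing down it reaches from about 0.4 to 0.825 m from the base axis. Payload 7 kg.
Tool frame: the origin (TCP) lies between the finger pads; the fingertips stand 19 mm ahead of it and the grasp point (between the pads) is the TCP; x points along the fingers, y is the direction in which the jaws open and shut, and the axes are right-handed (so a half turn about x gives the same grasp; the last joint's range is limited). The gripper opens to 88 mm and grips with 3 to 60 N. Pads are 19 mm wide; open, the fingers measure 130 mm over their backs; the gripper's body (78 mm by 193 mm) begins 47 mm behind the grasp point.
Start: joints at [-58.207, 20.546, 0.682, 0, -70.136, -16.507], TCP at [0.178, -0.651, 0.246] pointing down, gripper open.
Joint ranges: [-176.03, 176.03], [-82.01, 121.73], [-58.28, 71.71], [-173.87, 95.51], [-174.79, -0.11], [-173.66, 173.66]. Speed limits (degrees/s): [136.94, 136.94, 172.46, 180, 180, 180].

INTERFACE

Orientations are given as [roll, pitch, yaw] about the fixed x, y, z axes, in that order (R = Rz(yaw) Ry(pitch) Rx(roll)).
In Python, from plant import * gives the robot as it stands.
- The arm moves only by the tool step_arm, never from a script. Its argument "steps" is a list of rows, each a list of 2 entries, a list of its own where there are three numbers: the shift along the tool's x, y, z in units of 0.02 m (1.0 is 0.02 m), then the turn about the tool's x in units of 6 degrees (1.0 is 6 degrees). A call has 1 to 20 rows; each row shifts and turns the commanded pose from where the row before left it, along the tool's axes as they then stand; what a row does not reach is not made up. A row lasts 1/12 s, in which the tool goes at most 41.7 mm and 7.16 degrees, less where a joint would pass 70% of its speed; a pose out of reach is approached as far as the arm can. A call with a number of a shift or a turn outside -1 to 1 is refused whole. A call with a gripper value outside its range is refused whole. "fingers" is the closure, from 0 (fully open) to 1 (shut), set as the call begins (left out, the last holds). The fingers move at their own pace and stop on an object; "grip_force" is the grip in N (left out, the last holds). Time passes only in rows, so rows that do not move let the fingers close. It gives the time, the measured TCP pose, the force and the opening at its end, in the units of the state.
- get_state(): the state, without advancing time (a new reading comes with each control period).
- capture(name): name is "scene" or "top" or "wrist"; returns the picture (480x640x3 uint8, blue, green, red); there is no depth.
- camera_model(name): a dict with "intrinsics" (3x3 intrinsics, pixels), "rvec" (rotation vector, rad) and "tvec" (3), from world to camera coordinates, as OpenCV has them. Camera axes: x right, y down, z forward; pixel columns grow to the right and rows downward; lengths in m; the calibration is good to about 2 mm. A picture is of the moment at which its call begins: read the wrist's pose just before it. camera_model takes no time and is no camera call; for the wrist camera it gives the pose at the moment of the call.
- close_job(): hands the job in, once; it reports no verdict.
The state is a dict: "time_s": time; "joints": joint angles; "qd": joint speeds; "joint_torque": joint torques, N m; "tcp_pos": TCP position; "eef_rot": TCP orientation; "contact_force": force on the tool from outside, world axes, zero at the start; "moment": the same for the moment, N m; "gripper_width": finger opening in m.
Only numpy, scipy, OpenCV 4.12 (cv2) and the standard library are available. Lean on these libraries where they do the work, as an engineer would, in place of code of your own. Each camera call takes 0.05 s, during which the arm holds its last target.

TASK

Load the two free bays of the cell tester with cells from the tray in the order of the bays' numbers (one, two or three white dots at the foot of each bay): first the long cell into the lower-numbered free bay, and only then the stout cell into the other free bay. Lay each cell right down in both saddles of its bay with the nubbed end up the slope against the fixed contact, so that the sprung slide at the lower end bears on its flat end, and let go. Leave the cell that is already on test and the short cell where they are.

Things in the scene. Friction and masses are not known exactly. Their poses are not given: they have to be found in the camera images.
- long_centre (a point): Centre of the long cell, 33 mm in diameter and 140 mm long over all (nub included), about 0.28 kg, lying level in one of the tray's three troughs at the start, axis 33 mm above the bench. Green-wrapped round battery cell like the others: one end flat steel (negative), the other with a steel nub, 18 mm across, 3 mm high, in a white ring (positive). x runs along it towards the nub.
- long_nub (a point): Middle of the nub's end face of the long cell, 70 mm along x from its centre. Same axes as the centre.
- stout_centre (a point): Centre of the stout cell, 38 mm in diameter and 120 mm long over all, about 0.33 kg, lying level in another trough of the tray, axis 37 mm above the bench. Green-wrapped round battery cell like the others: one end flat steel (negative), the other with a steel nub, 18 mm across, 3 mm high, in a white ring (positive). x runs along it towards the nub.
- stout_nub (a point): Middle of the nub's end face of the stout cell, 60 mm along x from its centre.
- short_centre (a point): Centre of the short cell, 32 mm in diameter and 70 mm long, lying in the third trough of the tray; not wanted now, leave it there. Green-wrapped round battery cell like the others: one end flat steel (negative), the other with a steel nub, 18 mm across, 3 mm high, in a white ring (positive). x runs along it towards the nub.
- busy_centre (a point): Centre of the cell that is already on test, 38 mm in diameter and 120 mm long, held in one of the three bays (which one varies); leave it alone. Its bay is the one that is not free. Green-wrapped round battery cell like the others: one end flat steel (negative), the other with a steel nub, 18 mm across, 3 mm high, in a white ring (positive). x runs along it towards the nub.
- busy_nub (a point): Middle of the nub's end face of the cell on test, against the fixed contact of its bay.
- tray: Grey tray fixed to the bench, 100 by 250 mm, origin under its middle, floor 4 mm thick. Three troughs along its x at y = -78, 0, +78 mm; in each a cell lies on two black V notches, 6 mm thick, 30 mm high over the bench, centred at x = -28 and +28 mm, which leaves 50 mm of the cell's middle free for the fingers. All nubs point to +x.
- tester: Cell tester, fixed: grey-blue wedge housing 280 mm wide (y), 222 mm deep (x), origin under its middle on the bench. Its deck slopes at 25 degrees, rising along +x from 70 to 173 mm over the bench; the low front faces left across the bench. On it lie three like bays side by side, 84 mm apart, running up the slope: a fixed contact at the upper end, two V saddles, and a white sprung slide at the lower end.
- bay1_contact (a point): Bay 1, at the tester's +y end, farthest from the robot, one white dot at its foot. The point is the middle of the fixed contact's brass face, 32 mm off the deck. x points up the slope along the bay, y along the tester towards bay 1, z square to the deck. The contact block is 24 mm wide, reaches 14 mm up the slope behind this face and 34 mm off the deck; behind it lies a 12 mm high display strip.
- bay2_contact (a point): Bay 2, the middle one, two dots; same point and axes. In every bay two black saddles with 90 degree V notches, 8 mm thick, 48 mm wide, 27 mm high over the deck, are centred at x = -25 and -100 mm; the deck is free between them. A seated cell's axis is 30 mm off the deck (long cell) or 33.5 mm (stout cell), its nub touching the contact.
- bay3_contact (a point): Bay 3, nearest the robot, three dots; same point and axes. In a free bay the slide's upright face, 34 mm wide, stands at x = -108 mm and reaches 60 mm off the deck; above it a thumb tab leans back down the slope up to 78 mm off the deck.
- slide_a (a joint): Sprung slide of one free bay, in m: 0 at rest, grows as it is pushed down the slope, 0.055 at most. The spring pushes it up the slope with 6 N at rest, 1 N more for each 10 mm; saddles are slick. One-handed way: carry the cell in along the slope above the contact block, push the slide back by its face with the flat end until the nub is past the contact, lower the cell into the saddles, let go.
- slide_c (a joint): Sprung slide of the other free bay, like slide_a. With the long cell seated it reads about 0.032, with the stout one 0.012.
Not all that is in view belongs to the job. What is shaped like the part that bears long_centre but brown is not meant. Leave any purple look-alike of the part that bears stout_centre alone.

How it is judged (in metres and radians):
On the way, in this order (a step that is already met when the one before it is completed fails the run):
1. the long cell is seated and released in the lower-numbered free bay (((distance between busy_nub and bay1_contact below 0.03 m and distance between long_nub and bay2_contact below 0.007 m and angle between the x axis of long_centre and the x axis of bay2_contact, either way round below 0.08 rad) or (not (distance between busy_nub and bay1_contact below 0.03 m) and distance between long_nub and bay1_contact below 0.007 m and angle between the x axis of long_centre and the x axis of bay1_contact, either way round below 0.08 rad)) and contact force between the fingers and long below 0.2 N), for 0.2 s.
2. then the stout cell is seated and released in the other free bay (((distance between busy_nub and bay3_contact below 0.03 m and distance between stout_nub and bay2_contact below 0.007 m and angle between the x axis of stout_centre and the x axis of bay2_contact, either way round below 0.08 rad) or (not (distance between busy_nub and bay3_contact below 0.03 m) and distance between stout_nub and bay3_contact below 0.007 m and angle between the x axis of stout_centre and the x axis of bay3_contact, either way round below 0.08 rad)) and contact force between the fingers and stout below 0.2 N), for 0.2 s.
At the end, for the whole second after the job is handed in: The long cell lies in the lower-numbered of the two bays that were free and the stout cell in the other free bay, each with the middle of its nub within 7 mm of the middle of that bay's fixed contact and its axis within 0.08 rad of the bay's, at rest and released (all of step 1 and all of step 2 and linear speed of each of long, stout below 0.02 m/s); the robot touches nothing.
It fails at once if the cell on test is shifted by more than 10 mm (distance of busy_centre from where it was at the start of the episode above 0.01 m).
It fails at once if the short cell is shifted by more than 25 mm (distance of short_centre from where it was at the start of the episode above 0.025 m).
It also fails if it takes over 58 s, if anything falls off the work surface, if the arm or the gripper's body presses on something with over 40 N, if the wrist force passes 120 N, or if a joint passes its speed limit or range.

## Working session

There is one attempt and no reset: what is moved stays moved. The work goes in short steps, Python scripts to look and compute and a tool call to move; the robot and the scene stay as the last step left them, time stands still between calls to the robot, and variables do not carry over. Pictures are saved under pics/ and viewed, and the job is handed in when it is done.

Besides the shell and the picture viewer there is one more tool, called after ">>>" by a JSON object that holds its "api" and its "payload". step_arm: Moves the arm, as the interface text tells. Its arguments: {"type":"object","properties":{"steps":{"type":"array","items":{"type":"array"}},"fingers":{"type":"number"},"grip_force":{"type":"number"}},"required":["steps"]}

```bash
ls -la && mkdir -p pics
python3 - <<'E'
from plant import *
import cv2
print(get_state())
for n in ("scene","top","wrist"):
    m=camera_model(n); print(n,m)
    im=capture(n); cv2.imwrite(f"pics/{n}0.png",im)
E
```

```text
total 12
drwxr-xr-x  3 agent agent 4096 Dec  7 08:18 .
drwxr-xr-x 23 root  root  4096 Dec  7 08:18 ..
drwxr-xr-x  2 agent agent 4096 Dec  7 08:18 pics
{'time_s': 0.0, 'joints': array([-5.82045286e+01,  2.05917689e+01,  6.34657067e-01, -1.84151615e-02,
       -7.01369499e+01, -1.65075651e+01]), 'qd': array([-0.13551784, -0.0274335 , -0.04627283, -0.03514506, -0.03145871,
        0.0169272 ]), 'joint_torque': array([-1.43106317e-03, -5.82722855e+01,  2.93056816e+01,  6.99755833e+00,
        6.80639219e-03, -8.02030740e-05]), 'tcp_pos': array([ 0.17783302, -0.65068372,  0.24463098]), 'eef_rot': array([ 96.08070928,  89.90435797, 111.36234437]), 'contact_force': array([ 0.18644771, -0.5474702 , -0.87824016]), 'moment': array([0.01004451, 0.04895797, 0.00318991]), 'gripper_width': 0.08765053729609883}
scene {'intrinsics': array([[542.57180802,   0.        , 314.00428559],
       [  0.        , 542.57180802, 238.54586784],
       [  0.        ,   0.        ,   1.        ]]), 'rvec': array([ 1.96440243,  1.62048111, -0.56057833]), 'tvec': array([-0.22592104, -0.27704366,  1.620776  ])}
top {'intrinsics': array([[462.28392416,   0.        , 298.53554963],
       [  0.        , 462.28392416, 241.63947463],
       [  0.        ,   0.        ,   1.        ]]), 'rvec': array([ 2.18477939, -2.14521972,  0.11284711]), 'tvec': array([0.10197223, 0.52684635, 1.16061826])}
wrist {'intrinsics': array([[374.47630496,   0.        , 321.84669354],
       [  0.        , 374.47630496, 242.46208669],
       [  0.        ,   0.        ,   1.        ]]), 'rvec': array([-1.80795454, -2.36785127, -0.29446756]), 'tvec': array([ 0.67461336, -0.02948357,  0.38880785])}
```

View pics/scene0.png

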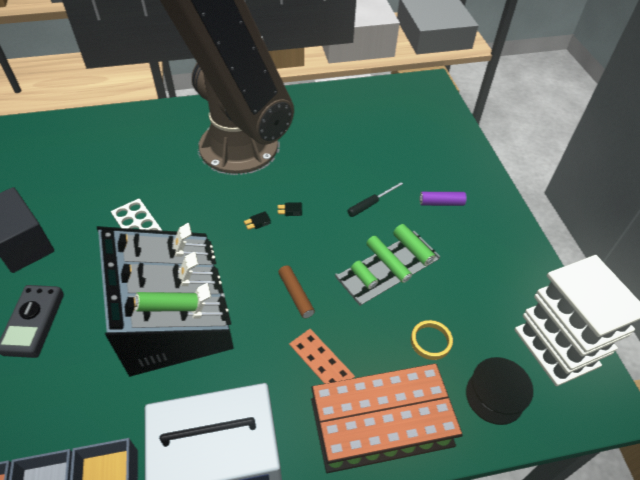

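View pics/top0.png

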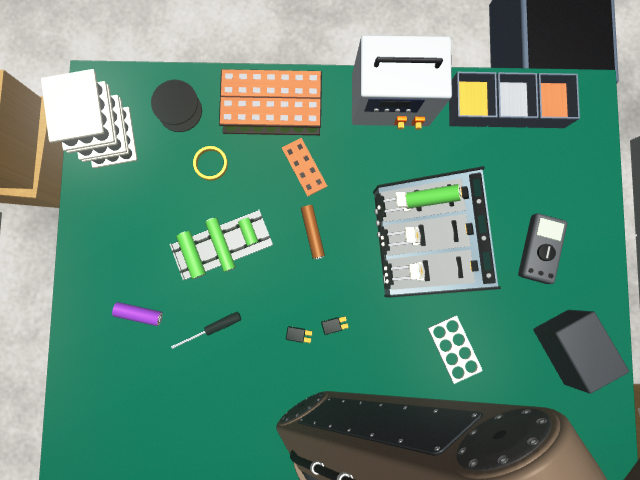

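View pics/wrist0.png

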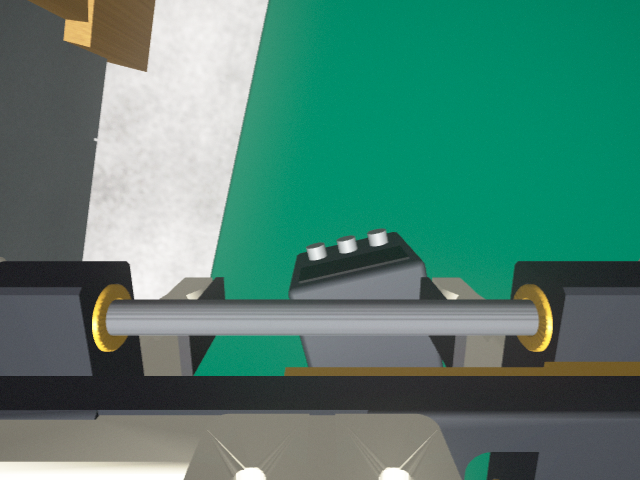

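```bash
cat > h.py <<'E'
import numpy as np, cv2
def cam(m):
    K=np.array(m["intrinsics"]);R,_=cv2.Rodrigues(np.array(m["rvec"]));t=np.array(m["tvec"]).ravel()
    return K,R,t
def proj(m,P):
    p,_=cv2.projectPoints(np.atleast_2d(np.array(P,float)),np.array(m["rvec"]),np.array(m["tvec"]),np.array(m["intrinsics"]),None)
    return p.reshape(-1,2)
def ray(m,uv,z):
    K,R,t=cam(m); d=R.T@np.linalg.solve(K,[uv[0],uv[1],1.]); C=-R.T@t
    s=(z-C[2])/d[2]; return C+s*d
E
python3 - <<'E'
from plant import *
from h import *
t=camera_model("top");s=camera_model("scene")
for n,m in(("top",t),("scene",s)):
    K,R,tt=cam(m);print(n,"C",-R.T@tt)
print("tray guess top", [ray(t,p,0.033).round(3) for p in [(190,254),(220,244),(248,231)]])
print("tester corners top",[ray(t,p,z).round(3) for p,z in [((376,188),.07),((483,169),.17),((498,288),.17),((386,296),.07)]])
im=cv2.imread("pics/top0.png"); 
cv2.imwrite("pics/top_c1.png",cv2.resize(im[160:310,360:510],None,fx=4,fy=4,interpolation=cv2.INTER_CUBIC))
cv2.imwrite("pics/top_c2.png",cv2.resize(im[195:295,160:280],None,fx=6,fy=6,interpolation=cv2.INTER_CUBIC))
im=cv2.imread("pics/scene0.png"); 
cv2.imwrite("pics/sc_c1.png",cv2.resize(im[215:375,90:240],None,fx=3.7,fy=3.7,interpolation=cv2.INTER_CUBIC))
cv2.imwrite("pics/sc_c2.png",cv2.resize(im[215:305,330:445],None,fx=6,fy=6,interpolation=cv2.INTER_CUBIC))
E
```

```text
top C [0.39800006 0.10707224 1.21042622]
scene C [ 1.25637263 -0.03645662  1.08393131]
tray guess top [array([0.488, 0.388, 0.033]), array([0.515, 0.313, 0.033]), array([0.55 , 0.242, 0.033])]
tester corners top [array([ 0.659, -0.081,  0.07 ]), array([ 0.685, -0.31 ,  0.17 ]), array([ 0.413, -0.337,  0.17 ]), array([ 0.39 , -0.105,  0.07 ])]
```

View pics/top_c1.png

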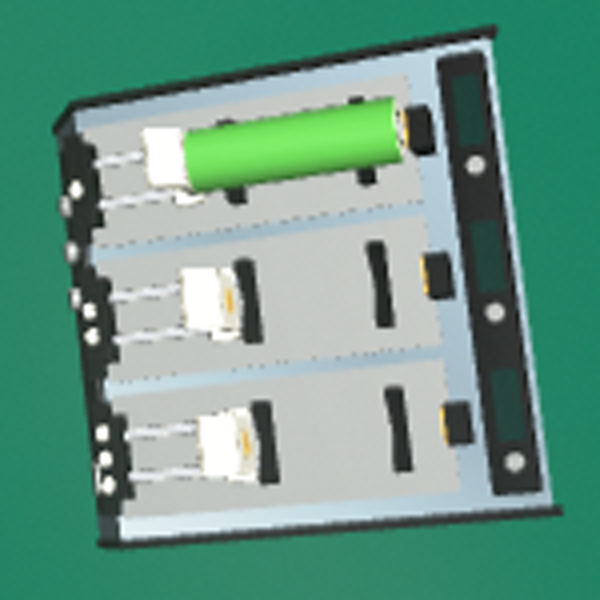

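View pics/top_c2.png

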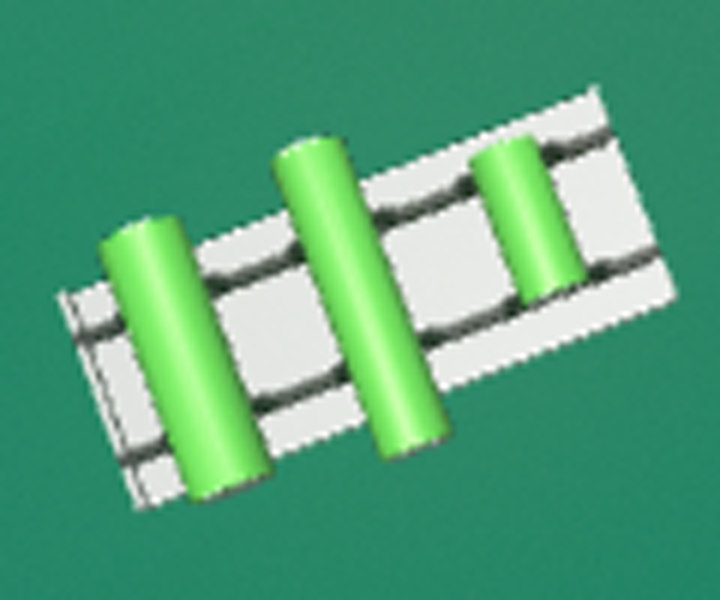

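View pics/sc_c1.png

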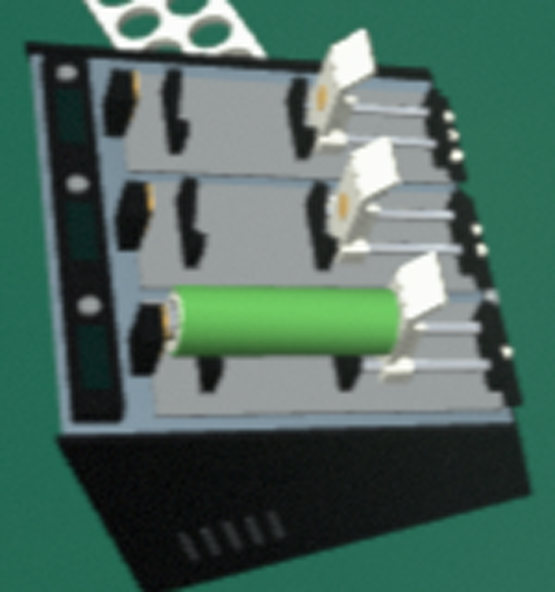

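View pics/sc_c2.png

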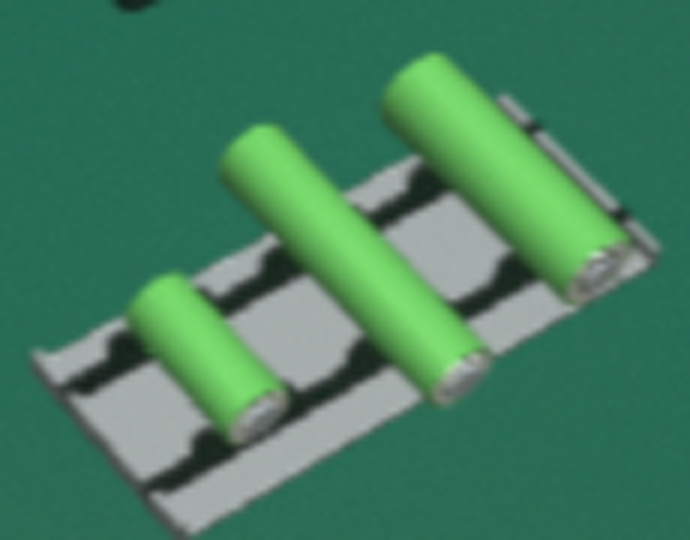

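```bash
cat >> h.py <<'E'
from scipy.spatial.transform import Rotation as Ro
def Rt(st): return Ro.from_euler('xyz',st["eef_rot"],degrees=True).as_matrix()
def plan(st,tgt):  # world target -> tool units
    d=np.array(tgt)-st["tcp_pos"]; return (Rt(st).T@d)/0.02
E
python3 - <<'E'
from plant import *
from h import *
st=get_state();R=Rt(st);print(R.round(3))
K,Rc,t=cam(camera_model("wrist"));C=-Rc.T@t
print("cam in tool",R.T@(C-st["tcp_pos"]),"\ncam axes in tool\n",(R.T@Rc.T).round(3))
print(plan(st,[0.515,0.313,0.25]))
E
```

```text
[[-0.    -0.264  0.965]
 [ 0.001  0.965  0.264]
 [-1.     0.001 -0.   ]]
cam in tool [-0.1384586  -0.000439   -0.06618944] 
cam axes in tool
 [[-0.    -0.244  0.97 ]
 [ 1.     0.     0.   ]
 [-0.     0.97   0.244]]
[-0.20797696 42.04255025 28.96308911]
```

>>> {"api": "step_arm", "payload": {"steps": [[[-0.3,1,1],0],[[-0.3,1,1],0],[[-0.3,1,1],0],[[-0.3,1,1],0],[[-0.3,1,1],0],[[-0.3,1,1],0],[[-0.3,1,1],0],[[-0.3,1,1],0],[[-0.3,1,1],0],[[-0.3,1,1],0],[[-0.3,1,1],0],[[-0.3,1,1],0],[[-0.3,1,1],0],[[-0.3,1,1],0],[[-0.3,1,1],0],[[-0.3,1,1],0],[[-0.3,0.5,1],0],[[0,0,1],0],[[0,0,1],0],[[0,0,1],0]]}}

```text
time_s: 1.82
tcp_pos: [0.4776, -0.2265, 0.3477]
eef_rot: [2.2, 90.0, 17.5]
contact_force: [0.1, -1.1, -0.3]
gripper_width: 0.0872
```

>>> {"api": "step_arm", "payload": {"steps": [[[0,0,1],0],[[0,0,1],0],[[0,0,1],0],[[0,0,1],0],[[0,0,1],0],[[0,0,1],0],[[0,0,0.9],0],[[0,0,0],0],[[0,0,0],0]]}}

```text
time_s: 2.57
tcp_pos: [0.6102, -0.1906, 0.3463]
eef_rot: [158.2, 89.9, 173.6]
contact_force: [-0.6, -0.4, 0.6]
gripper_width: 0.0879
```

```bash
cat > snap.py <<'E'
import sys,pickle
from plant import *
from h import *
tag=sys.argv[1]
for n in sys.argv[2:]:
    st=get_state();m=camera_model(n);im=capture(n)
    cv2.imwrite(f"pics/{n}_{tag}.png",im);pickle.dump((st,m),open(f"pics/{n}_{tag}.pkl","wb"))
st=get_state();print(st["time_s"],st["tcp_pos"],st["eef_rot"],st["gripper_width"],st["contact_force"],st["joints"].round(1))
E
python3 snap.py a wrist
```

```text
2.6167 [ 0.60967953 -0.19083157  0.34685539] [159.28985717  89.92053404 174.58915646] 0.08764630124873378 [-0.55373262 -0.46776067  0.40659988] [  0.1  14.7   5.4  -0.  -80.8 -74.8]
```

View pics/wrist_a.png

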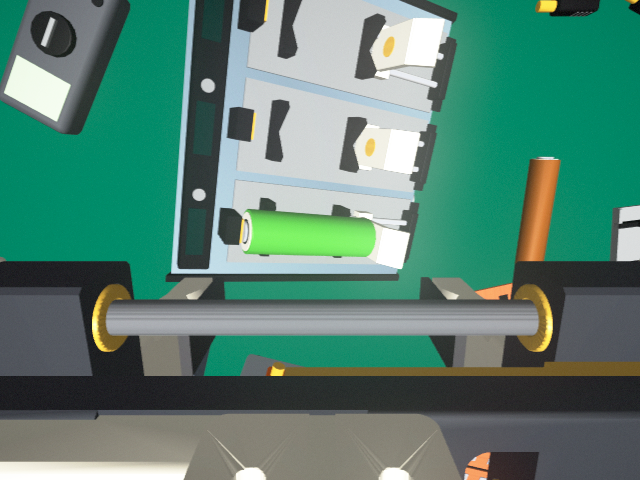

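Run:
```python
import cv2
im=cv2.imread("pics/wrist_a.png")
cv2.imwrite("pics/wa1.png",cv2.resize(im[0:150,225:325],None,fx=5.3,fy=4,interpolation=cv2.INTER_CUBIC)[:, :])
cv2.imwrite("pics/wa1.png",cv2.resize(im[0:145,225:325],None,fx=4,fy=4,interpolation=cv2.INTER_CUBIC))
cv2.imwrite("pics/wa2.png",cv2.resize(im[0:145,325:465],None,fx=4,fy=4,interpolation=cv2.INTER_CUBIC))
cv2.imwrite("pics/wa3.png",cv2.resize(im[140:285,160:360],None,fx=4,fy=4,interpolation=cv2.INTER_CUBIC))
```

```text
(no output)
```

View pics/wa1.png

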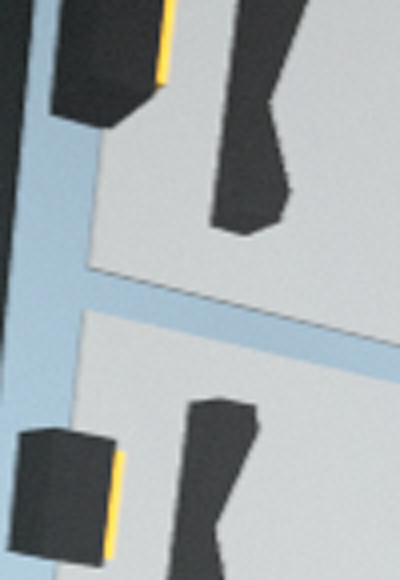

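View pics/wa2.png

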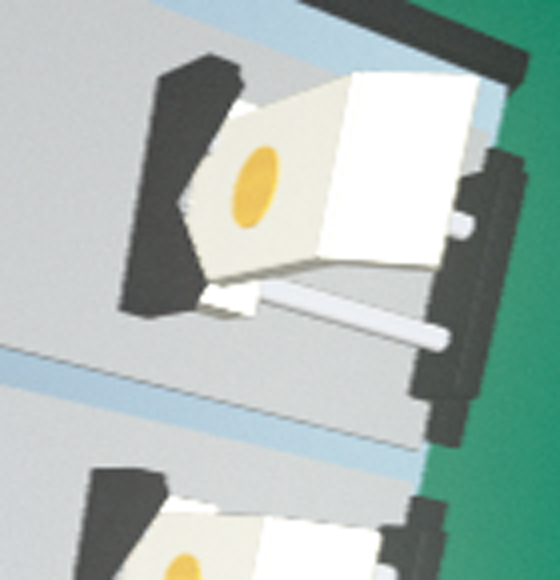

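View pics/wa3.png

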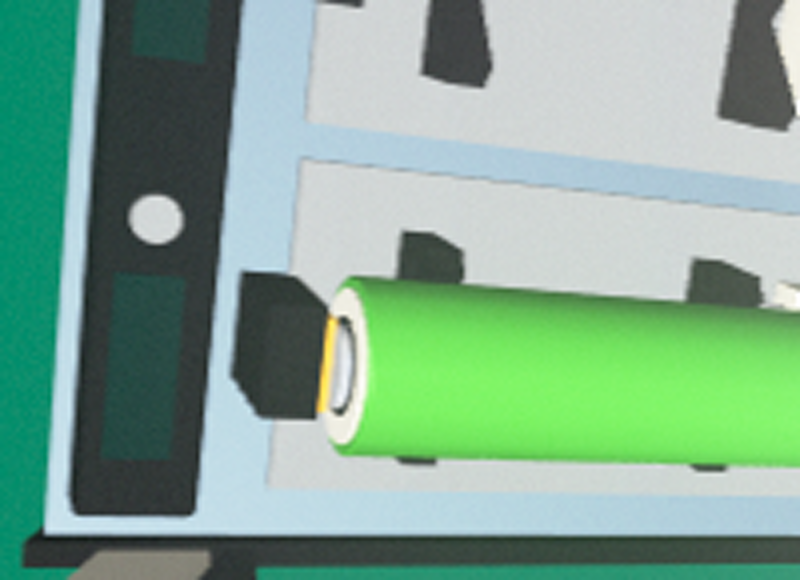

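```bash
cat >> h.py <<'E'
c25,s25=np.cos(np.radians(25)),np.sin(np.radians(25))
def bayw(p,k,a,y,n):
    """p=(X,Y,Z,yaw) of deck foot under contact face of bay2; k bay number; a up slope; n off deck"""
    X,Y,Z,w=p; xh=a*c25-n*s25; yy=y+84e-3*(2-k)
    return np.array([X+xh*np.cos(w)-yy*np.sin(w),Y+xh*np.sin(w)+yy*np.cos(w),Z+a*s25+n*c25])
def box(p,k,a0,a1,y0,y1,n0,n1):
    return np.array([bayw(p,k,a,y,n) for a in(a0,a1) for y in(y0,y1) for n in(n0,n1)])
EDG=[(0,1),(2,3),(4,5),(6,7),(0,2),(1,3),(4,6),(5,7),(0,4),(1,5),(2,6),(3,7)]
def overlay(im,m,p,sc,off):
    for k in(1,2,3):
        bs=[(0,.014,-.012,.012,0,.034),(-.029,-.021,-.024,.024,0,.027),(-.104,-.096,-.024,.024,0,.027),(-.109,-.108,-.017,.017,.0,.06)]
        for b in bs:
            q=(proj(m,box(p,k,*b))-off+.5)*sc-.5
            for i,j in EDG: cv2.line(im,tuple(int(v) for v in q[i].round()),tuple(int(v) for v in q[j].round()),(0,0,255) if k!=2 else (255,0,255),1,cv2.LINE_AA)
    return im
E
cat > fit.py <<'E'
import pickle
from h import *
st,m=pickle.load(open("pics/wrist_a.pkl","rb"))
# brass/front-top & back-top edges approx clicks, bays 2,3,1
obs=[(2,0,-.012,.034,(225+124/4,450/4)),(2,0,.012,.034,(225+112/4,560/4)),(3,0,.012,.034,(225+165/4,83/4)),
     (2,.014,-.012,.034,(225+60/4,430/4)),(2,.014,.012,.034,(225+50/4,557/4)),
     (1,0,-.012,.034,(160+336/4,140+318/4)),(1,0,.012,.034,(160+326/4,140+410/4))]
obs=[(k,a,y,n,np.array(u)-.375) for k,a,y,n,u in obs]
from scipy.optimize import least_squares
w0=np.radians(-84.2); 
def res(q,full=False):
    r=[]
    for k,a,y,n,u in obs: r+=list(proj(m,bayw(q,k,a,y,n))[0]-u)
    return np.array(r)
s=least_squares(res,[.55,-.27,.155,w0]);print(s.x,np.degrees(s.x[3]),res(s.x).round(1))
np.save("tester.npy",s.x)
im=cv2.imread("pics/wrist_a.png")[0:270,215:445]
im=cv2.resize(im,None,fx=3.0,fy=3.0,interpolation=cv2.INTER_CUBIC)
im=overlay(im,m,s.x,3.0,np.array([215,0]));cv2.imwrite("pics/ov1.png",im[:,:690][:600 if False else None])
E
python3 fit.py
```

```text
[ 0.54496761 -0.27685516  0.15276611 -1.46319964] -83.83516421482987 [ 1.1 -2.8  0.4  1.9  0.6  2.4 -1.2 -1.5 -2.  -0.3  1.  -2.4  0.3  2.8]
```

View pics/ov1.png

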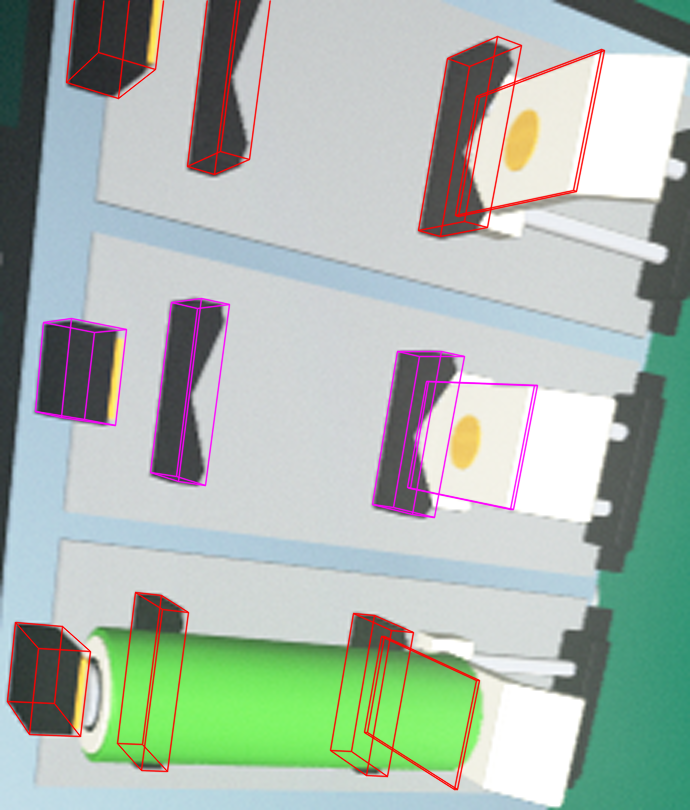

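Run:
```python
from plant import *
from h import *
p=np.load("tester.npy")
for n,off,wh in(("top",(360,160),(150,150)),("scene",(90,215),(150,160))):
    im=cv2.imread(f"pics/{n}0.png")[off[1]:off[1]+wh[1],off[0]:off[0]+wh[0]]
    im=overlay(cv2.resize(im,None,fx=3.7,fy=3.7,interpolation=cv2.INTER_CUBIC),camera_model(n),p,3.7,np.array(off))
    cv2.imwrite(f"pics/ov_{n}.png",im)
for k in(1,2,3): print(k,bayw(p,k,0,0,.032).round(4))
# long cell fit in top via ends: green mask
import cv2
im=cv2.imread("pics/top0.png");hsv=cv2.cvtColor(im,cv2.COLOR_BGR2HSV)
m=camera_model("top")
g=cv2.inRange(hsv,(50,120,140),(70,255,255));g[:, 300:]=0
n,l,s,c=cv2.connectedComponentsWithStats(g)
for i in range(1,n):
    if s[i,4]>50:
        ys,xs=np.where(l==i);r=cv2.minAreaRect(np.c_[xs,ys].astype(np.float32))
        h=.033 if s[i,4]!=max(s[1:,4]) else .037
        print(s[i,4],c[i],r,ray(m,c[i],.036).round(4))
```

```text
1 [ 0.627  -0.2544  0.1818]
2 [ 0.5435 -0.2634  0.1818]
3 [ 0.46   -0.2724  0.1818]
512 [219.29882812 243.        ] ((219.70497131347656, 244.05467224121094), (53.52685546875, 12.499795913696289), 69.71744537353516) [0.5169 0.3139 0.036 ]
114 [250.69298246 229.5877193 ] ((250.71046447753906, 229.61260986328125), (25.060571670532227, 4.711801528930664), 68.74949645996094) [0.5529 0.2347 0.036 ]
109 [243.99082569 232.02752294] ((244.26805114746094, 232.39691162109375), (25.487512588500977, 4.523136138916016), 68.96248626708984) [0.5463 0.2517 0.036 ]
256 [194.234375 252.671875] ((194.2259521484375, 252.13571166992188), (45.87131118774414, 6.626114845275879), 72.4075698852539) [0.491  0.3769 0.036 ]
259 [186.03088803 255.33590734] ((186.1487579345703, 255.260986328125), (46.71961212158203, 5.926377296447754), 69.775146484375) [0.4838 0.3975 0.036 ]
```

View pics/ov_top.png

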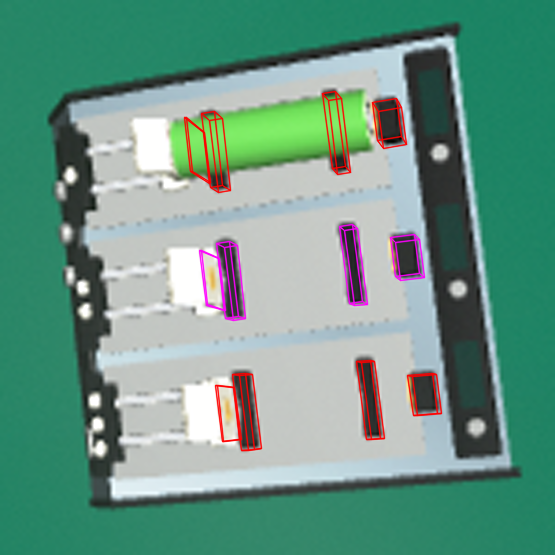

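View pics/ov_scene.png

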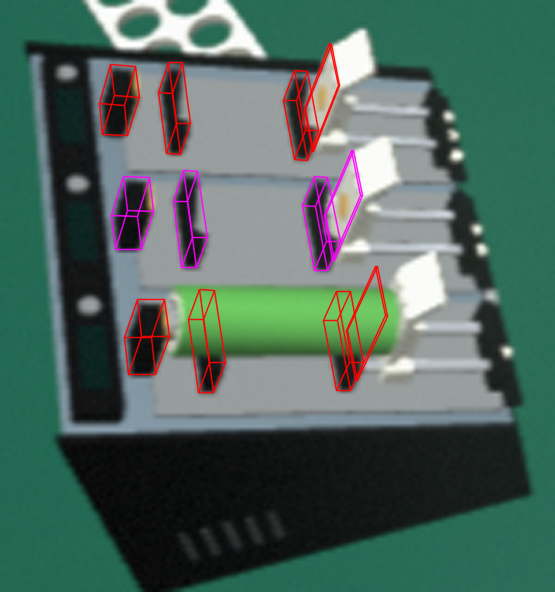

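Run:
```python
from h import *
import math
psi=15.3;d=np.array([.50,.306])-[.6097,-.1908];N=32;pos=np.zeros(2)
rows=[]
for i in range(N):
    s=d/N; a=math.radians(psi); y=round((-math.sin(a)*s[0]+math.cos(a)*s[1])/.02,2);z=round((math.cos(a)*s[0]+math.sin(a)*s[1])/.02,2)
    rows.append([[0.07,y,z],-.98]); psi+=5.88
print(rows[:16]);print(rows[16:])
```

```text
[[[0.07, np.float64(0.79), np.float64(0.04)], -0.98], [[0.07, np.float64(0.79), np.float64(0.12)], -0.98], [[0.07, np.float64(0.77), np.float64(0.2)], -0.98], [[0.07, np.float64(0.74), np.float64(0.28)], -0.98], [[0.07, np.float64(0.71), np.float64(0.35)], -0.98], [[0.07, np.float64(0.67), np.float64(0.42)], -0.98], [[0.07, np.float64(0.63), np.float64(0.49)], -0.98], [[0.07, np.float64(0.57), np.float64(0.55)], -0.98], [[0.07, np.float64(0.51), np.float64(0.61)], -0.98], [[0.07, np.float64(0.45), np.float64(0.66)], -0.98], [[0.07, np.float64(0.38), np.float64(0.7)], -0.98], [[0.07, np.float64(0.3), np.float64(0.73)], -0.98], [[0.07, np.float64(0.23), np.float64(0.76)], -0.98], [[0.07, np.float64(0.15), np.float64(0.78)], -0.98], [[0.07, np.float64(0.07), np.float64(0.79)], -0.98], [[0.07, np.float64(-0.01), np.float64(0.79)], -0.98]]
[[[0.07, np.float64(-0.1), np.float64(0.79)], -0.98], [[0.07, np.float64(-0.18), np.float64(0.78)], -0.98], [[0.07, np.float64(-0.25), np.float64(0.75)], -0.98], [[0.07, np.float64(-0.33), np.float64(0.72)], -0.98], [[0.07, np.float64(-0.4), np.float64(0.69)], -0.98], [[0.07, np.float64(-0.47), np.float64(0.64)], -0.98], [[0.07, np.float64(-0.53), np.float64(0.59)], -0.98], [[0.07, np.float64(-0.59), np.float64(0.53)], -0.98], [[0.07, np.float64(-0.64), np.float64(0.47)], -0.98], [[0.07, np.float64(-0.69), np.float64(0.4)], -0.98], [[0.07, np.float64(-0.72), np.float64(0.33)], -0.98], [[0.07, np.float64(-0.75), np.float64(0.25)], -0.98], [[0.07, np.float64(-0.78), np.float64(0.17)], -0.98], [[0.07, np.float64(-0.79), np.float64(0.09)], -0.98], [[0.07, np.float64(-0.79), np.float64(0.01)], -0.98], [[0.07, np.float64(-0.79), np.float64(-0.07)], -0.98]]
```

>>> {"api": "step_arm", "payload": {"steps": [[[0.07,0.8,0.05],-0.98],[[0.07,0.8,0.1],-0.98],[[0.07,0.75,0.2],-0.98],[[0.07,0.75,0.3],-0.98],[[0.07,0.7,0.35],-0.98],[[0.07,0.65,0.4],-0.98],[[0.07,0.65,0.5],-0.98],[[0.07,0.55,0.55],-0.98],[[0.07,0.5,0.6],-0.98],[[0.07,0.45,0.65],-0.98],[[0.07,0.4,0.7],-0.98],[[0.07,0.3,0.75],-0.98],[[0.07,0.25,0.75],-0.98],[[0.07,0.15,0.8],-0.98],[[0.07,0.05,0.8],-0.98],[[0.07,0,0.8],-0.98]], "fingers": 0.43}}

```text
time_s: 3.95
tcp_pos: [0.5537, 0.0576, 0.3256]
eef_rot: [-85.2, 89.9, 24.4]
contact_force: [0.4, 0.3, 0.0]
gripper_width: 0.0498
```

>>> {"api": "step_arm", "payload": {"steps": [[[0.07,-0.1,0.8],-0.98],[[0.07,-0.2,0.8],-0.98],[[0.07,-0.25,0.75],-0.98],[[0.07,-0.35,0.7],-0.98],[[0.07,-0.4,0.7],-0.98],[[0.07,-0.45,0.65],-0.98],[[0.07,-0.55,0.6],-0.98],[[0.07,-0.6,0.55],-0.98],[[0.07,-0.65,0.45],-0.98],[[0.07,-0.7,0.4],-0.98],[[0.07,-0.7,0.35],-0.98],[[0.07,-0.75,0.25],-0.98],[[0.07,-0.8,0.15],-0.98],[[0.07,-0.8,0.1],-0.98],[[0.07,-0.8,0],-0.98],[[0.07,-0.8,-0.05],-0.98],[[0,0,0],0]]}}

```text
time_s: 5.37
tcp_pos: [0.4987, 0.309, 0.3027]
eef_rot: [-107.5, 90.0, 96.3]
contact_force: [0.4, -0.5, -1.4]
gripper_width: 0.0498
```

```bash
python3 snap.py b wrist
```

```text
5.4167 [0.49891799 0.30807415 0.30285452] [-104.00179874   89.99068033   99.51227349] 0.04984118398207704 [-0.42471683 -0.70755018  0.30320451] [ 50.8  10.4  -5.7  -0.  -73.9  62.7]
```

View pics/wrist_b.png

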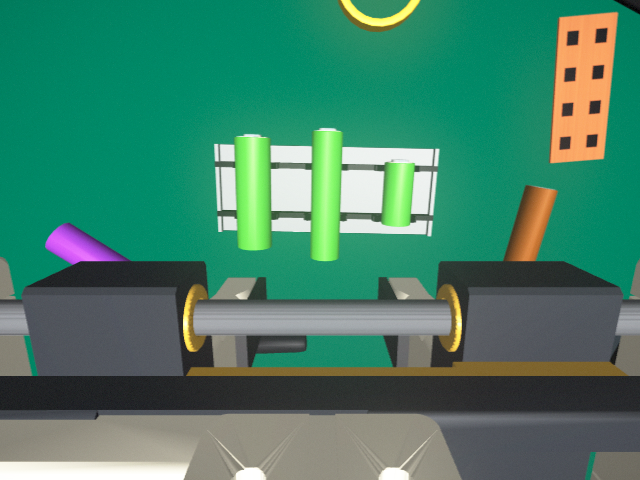

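```bash
cat > cells.py <<'E'
import pickle,sys
from h import *
from scipy.optimize import least_squares
def hull(m,c,yaw,tilt,r,x0,x1):
    d=np.array([np.cos(yaw)*np.cos(tilt),np.sin(yaw)*np.cos(tilt),np.sin(tilt)]);e=np.array([-np.sin(yaw),np.cos(yaw),0]);f=np.cross(d,e)
    a=np.linspace(0,2*np.pi,48,endpoint=False)
    P=np.vstack([c+x*d+r*(np.cos(t)*e+np.sin(t)*f) for x in(x0,x1) for t in a])
    return cv2.convexHull(proj(m,P).astype(np.float32))
def fitcell(m,cnt,c0,z,yaw,r,L,tilt=0,free=("x","y","yaw")):
    def res(q):
        h=hull(m,np.array([q[0],q[1],z]),q[2],tilt,r,-L/2,L/2-.003)
        return np.array([cv2.pointPolygonTest(h,(float(a),float(b)),True) for a,b in cnt])
    s=least_squares(res,[c0[0],c0[1],yaw],diff_step=1e-4,loss="soft_l1");return s.x,np.abs(res(s.x)).mean()
if __name__=="__main__":
    tag=sys.argv[1]
    st,m=pickle.load(open(f"pics/wrist_{tag}.pkl","rb"));im=cv2.imread(f"pics/wrist_{tag}.png")
    hsv=cv2.cvtColor(im,cv2.COLOR_BGR2HSV);g=cv2.inRange(hsv,(48,120,150),(75,255,255));g[262:]=0
    g=cv2.morphologyEx(g,cv2.MORPH_CLOSE,np.ones((9,9)))
    cs,_=cv2.findContours(g,cv2.RETR_EXTERNAL,cv2.CHAIN_APPROX_NONE)
    for c in sorted([c for c in cs if cv2.contourArea(c)>800],key=lambda c:c[:,0,0].mean()):
        x=c[:,0,:].astype(float); ctr=x.mean(0); print(ctr, cv2.contourArea(c), cv2.boundingRect(c))
        w=ray(m,ctr,.035)
        for nm,z,r,L in(("stout",.037,.019,.12),("long",.033,.0165,.14),("short",.0325,.016,.07)):
            s,e=fitcell(m,x,w,z,np.radians(23),r,L); print("  ",nm,s.round(4),np.degrees(s[2]).round(2),"err",e.round(2))
E
python3 cells.py b
python3 - <<'E'
import cv2
im=cv2.imread("pics/wrist_b.png");cv2.imwrite("pics/wb1.png",cv2.resize(im[115:270,200:450],None,fx=3.2,fy=3.2,interpolation=cv2.INTER_CUBIC))
E
```

```text
[252.82517483 191.53496503] 3702.0 (234, 137, 37, 114)
   stout [0.4856 0.384  0.3909] 22.39 err 1.19
   long [0.4936 0.3882 0.3954] 22.66 err 1.84
   short [0.4883 0.386  0.3987] 22.85 err 10.07
[325.7605178  194.48543689] 3593.5 (310, 131, 34, 131)
   stout [0.5166 0.313  0.4263] 24.43 err 4.27
   long [0.5137 0.3108 0.3886] 22.26 err 1.08
   short [0.5174 0.3126 0.3951] 22.64 err 12.59
[397.8372093  193.33139535] 1641.0 (382, 163, 33, 63)
   stout [0.5218 0.2341 0.406 ] 23.26 err 4.6
   long [0.5823 0.2554 0.4009] 22.97 err 2.87
   short [0.5482 0.2405 0.3735] 21.4 err 1.55
```

View pics/wb1.png

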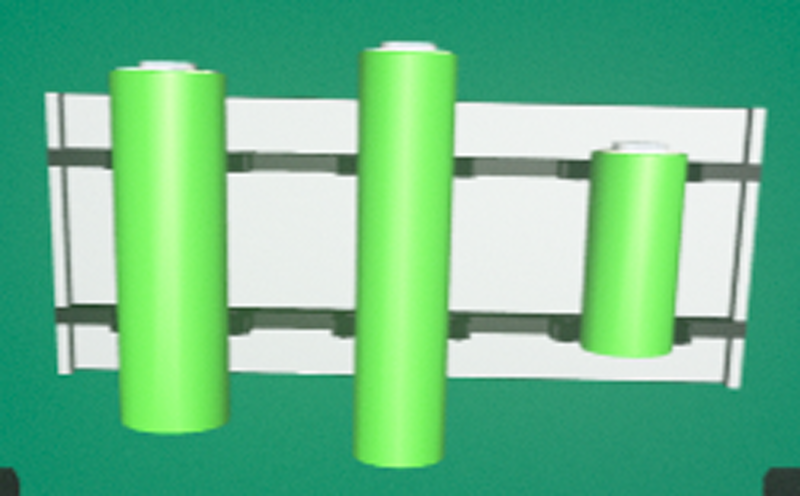

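```bash
cat > tgt.py <<'E'
# usage: tgt.py x y z yaw_of_toolz
import sys
from plant import *
from h import *
st=get_state();R=Rt(st);z=R[:,2];yaw=np.degrees(np.arctan2(z[1],z[0]))
x,y,zz,w=map(float,sys.argv[1:5])
print("tool z yaw",yaw.round(2),"xaxis",R[:,0].round(4),"units xyz (now axes)",plan(st,[x,y,zz]).round(2),"turn units",(-(((w-yaw+180)%360)-180)/6).round(2))
E
python3 tgt.py .5257 .3157 .036 202.3
```

```text
tool z yaw -156.49 xaxis [-0.e+00  2.e-04 -1.e+00] units xyz (now axes) [13.34  0.19 -1.38] turn units 0.2
```

>>> {"api": "step_arm", "payload": {"steps": [[[1,0.1,-0.7],0.2],[[1,0.1,-0.7],0],[[1,0,0],0],[[1,0,0],0],[[1,0,0],0],[[1,0,0],0],[[1,0,0],0],[[1,0,0],0],[[1,0,0],0],[[1,0,0],0],[[0.5,0,0],0],[[0,0,0],0]]}}

```text
time_s: 6.42
tcp_pos: [0.5259, 0.3132, 0.0908]
eef_rot: [21.3, 89.8, -136.5]
contact_force: [-0.2, -0.5, 0.4]
gripper_width: 0.0501
```

```bash
python3 tgt.py .5257 .3157 .036 202.3; python3 snap.py c wrist
```

```text
tool z yaw -157.89 xaxis [-0.0028 -0.0027 -1.    ] units xyz (now axes) [ 2.74 -0.13 -0.05] turn units -0.03
6.4667 [0.52672452 0.31397355 0.09242471] [  31.63510455   89.89637343 -126.20762054] 0.04992382231990859 [ 0.16101085 -0.53366187  0.00261675] [ 49.   22.7 -18.1   0.  -49.4  63.1]
```

View pics/wrist_c.png

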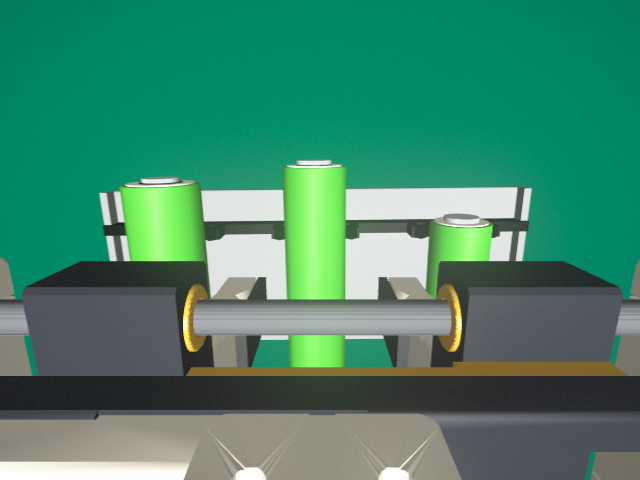

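>>> {"api": "step_arm", "payload": {"steps": [[[1,-0.15,0],0],[[1,0,0],0],[[0.7,0,0],0],[[0,0,0],0]]}}

```text
time_s: 6.8
tcp_pos: [0.5252, 0.317, 0.0376]
eef_rot: [20.4, 89.9, -137.5]
contact_force: [-0.6, -1.1, -0.7]
gripper_width: 0.05
```

>>> {"api": "step_arm", "payload": {"steps": [[[0,0,0],0],[[0,0,0],0],[[0,0,0],0],[[0,0,0],0],[[0,0,0],0]], "fingers": 1, "grip_force": 3}}

```text
time_s: 7.22
tcp_pos: [0.527, 0.3177, 0.0404]
eef_rot: [171.5, 89.9, 13.8]
contact_force: [3.8, -5.0, 3.2]
gripper_width: 0.0335
```

>>> {"api": "step_arm", "payload": {"steps": [[[-1,0,0],0],[[-0.8,0,0],0],[[0,0,0],0],[[0,0,0],0]]}}

```text
time_s: 7.55
tcp_pos: [0.5263, 0.3183, 0.076]
eef_rot: [-153.1, 89.8, 49.1]
contact_force: [-0.7, -0.9, -1.7]
gripper_width: 0.0328
```

```bash
python3 snap.py d wrist scene top
python3 - <<'E'
import cv2,numpy as np
a=cv2.imread("pics/scene_d.png")[190:330,310:470];b=cv2.imread("pics/top_d.png")[190:290,150:290]
cv2.imwrite("pics/d1.png",cv2.resize(a,None,fx=4,fy=4,interpolation=cv2.INTER_CUBIC))
E
```

```text
7.7 [0.52534197 0.31741221 0.07406073] [  13.84543308   89.93806708 -143.92371355] 0.033059873341507034 [ 0.80062032 -0.99774994 -0.59477064] [ 49.3  23.9 -19.   -0.  -47.2  62.9]
```

View pics/d1.png

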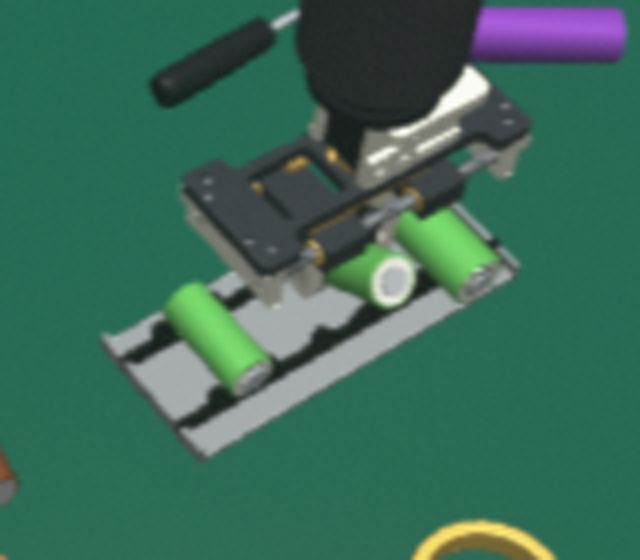

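View pics/wrist_d.png

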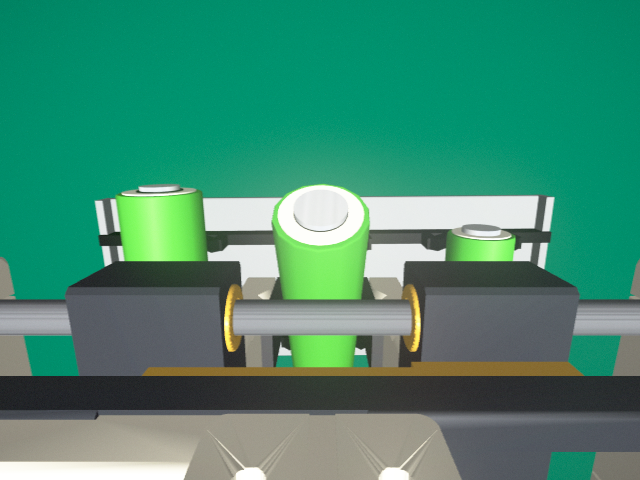

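```bash
cat > tilt.py <<'E'
# fit held cell from wrist image: in tool frame: nub end body rim centre, tilt
import sys,pickle
from h import *
from scipy.optimize import least_squares
def circ(m,T,c,d,r,n=64):
    e=np.array([0,1.,0]);f=np.cross(d,e);f/=np.linalg.norm(f);e=np.cross(f,d)
    a=np.linspace(0,2*np.pi,n,endpoint=False)
    P=np.array([c+r*(np.cos(t)*e+np.sin(t)*f) for t in a])
    return proj(m,T(P))
def run(tag,r,L,g0,vmax=255,u0=230,u1=412):
    st,m=pickle.load(open(f"pics/wrist_{tag}.pkl","rb"));im=cv2.imread(f"pics/wrist_{tag}.png")
    # nominal camera-in-tool transform (avoid reading noise)
    Cc=np.array([-.1384586,-.000439,-.06618944]);A=np.array([[0,-.244,.97],[1,0,0],[0,.97,.244]])
    K=np.array(m["intrinsics"])
    Rc=A.T; mm=dict(intrinsics=K,rvec=cv2.Rodrigues(Rc)[0],tvec=-Rc@Cc)
    hsv=cv2.cvtColor(im,cv2.COLOR_BGR2HSV);g=cv2.inRange(hsv,(48,150,110),(70,255,255))
    gg=np.zeros_like(g);gg[:262,u0:u1]=g[:262,u0:u1]
    cs,_=cv2.findContours(gg,cv2.RETR_EXTERNAL,cv2.CHAIN_APPROX_NONE)
    c=max(cs,key=cv2.contourArea)[:,0,:].astype(float);c=c[(c[:,1]<vmax)&(c[:,0]>u0+2)&(c[:,0]<u1-3)]
    # nub disc: grey inside ring
    I=lambda P:P
    def hullf(q):
        x,y,z,t,w=q;d=np.array([-np.sin(t),np.sin(w)*np.cos(t),-np.cos(t)*np.cos(w)])
        return cv2.convexHull(np.vstack([circ(mm,I,np.array([x,y,z]),d,r),circ(mm,I,np.array([x,y,z])-d*(L-.003),d,r)]).astype(np.float32)),d
    def res(q):
        h,d=hullf(q);return np.array([cv2.pointPolygonTest(h,(float(a),float(b)),True) for a,b in c])
    best=None
    for t0 in(0,.3,.6):
        s=least_squares(res,[-.05*np.sin(t0)+.003,0,-g0*np.cos(t0),t0,0],diff_step=1e-4,x_scale=[.01,.01,.01,.1,.1],loss="soft_l1")
        if best is None or s.cost<best.cost: best=s
    q=best.x;h,d=hullf(q);print("rim centre tool mm",(q[:3]*1e3).round(1),"tilt",np.degrees(q[3]).round(2),"yaw in tool",np.degrees(q[4]).round(2),"err px",np.abs(best.fun).mean().round(2),len(c))
    # centre height at tool z=0
    k=-q[2]/d[2] if d[2] else 0
    P=q[:3]+k*d;print("axis under TCP at tool x mm",(P*1e3).round(1),"dist rim->there",abs(k)*1e3)
    cv2.polylines(im,[h.astype(int)],True,(0,0,255),1)
    nd=circ(mm,I,q[:3]+.003*d,d,.009);cv2.polylines(im,[nd.round().astype(np.int32).reshape(-1,1,2)],True,(255,0,0),1)
    cv2.imwrite(f"pics/tilt_{tag}.png",cv2.resize(im[130:300,220:430],None,fx=3,fy=3))
if __name__=="__main__":
    run(sys.argv[1],*map(float,sys.argv[2:5]),*( [int(v) for v in sys.argv[5:8]] ))
E
python3 tilt.py d .0165 .14 .054
```

```text
rim centre tool mm [  3.   0. -54.] tilt 0.0 yaw in tool 0.0 err px nan 0
axis under TCP at tool x mm [3. 0. 0.] dist rim->there 54.0tilt.py:31: RuntimeWarning: Mean of empty slice.
  q=best.x;h,d=hullf(q);print("rim centre tool mm",(q[:3]*1e3).round(1),"tilt",np.degrees(q[3]).round(2),"yaw in tool",np.degrees(q[4]).round(2),"err px",np.abs(best.fun).mean().round(2),len(c))
  ret = ret.dtype.type(ret / rcount)
```

View pics/tilt_d.png

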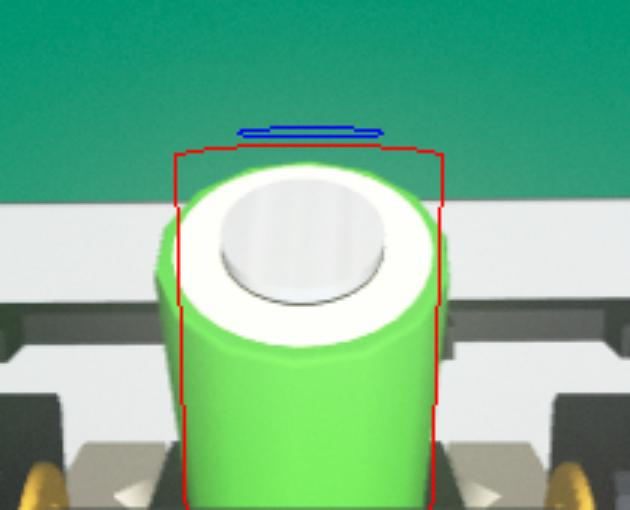

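```bash
sed -i 's/(48,150,110),(70,255,255)/(45,90,100),(71,255,255)/' tilt.py && python3 tilt.py d .0165 .14 .054
```

```text
rim centre tool mm [-12.7  -0.9 -43.9] tilt 35.74 yaw in tool -0.86 err px 0.42 193
axis under TCP at tool x mm [18.9 -0.3  0. ] dist rim->there 54.03977708457382
```

View pics/tilt_d.png

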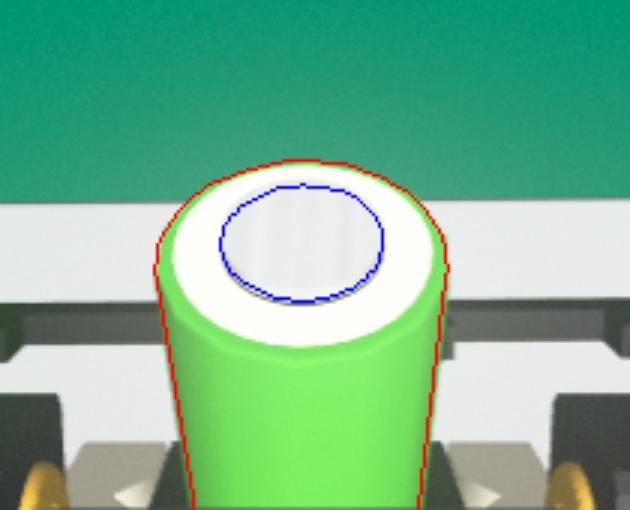

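>>> {"api": "step_arm", "payload": {"steps": [[[0.7,0,0],0],[[0.7,0,0],0],[[0.45,0,0],0],[[0,0,0],0]]}}

```text
time_s: 8.03
tcp_pos: [0.5252, 0.3167, 0.0355]
eef_rot: [28.6, 89.8, -129.2]
contact_force: [0.1, -1.7, -2.5]
gripper_width: 0.0328
```

```bash
python3 snap.py e wrist; python3 tilt.py e .0165 .14 .054
```

```text
8.0833 [0.52512929 0.31696062 0.03620194] [  23.82864807   89.82362139 -133.94835413] 0.0332200355892026 [-0.33775083 -1.67666524 -1.65144456] [ 49.3  26.7 -20.7  -0.  -42.8  62.9]
rim centre tool mm [  6.8  -1.  -54.7] tilt -4.54 yaw in tool -0.47 err px 0.6 242
axis under TCP at tool x mm [ 2.5 -0.6  0. ] dist rim->there 54.83921107130963
```

View pics/tilt_e.png

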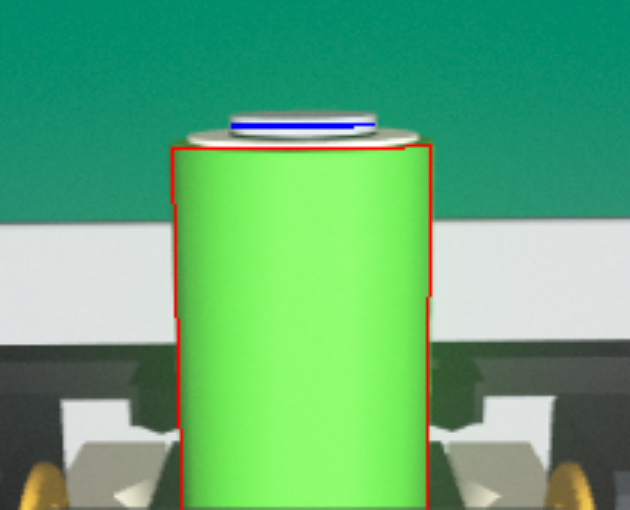

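>>> {"api": "step_arm", "payload": {"steps": [[[-0.4,0,0],0],[[-0.4,0,0],0],[[-0.3,0,0],0],[[0,0,0],0]], "grip_force": 4}}

```text
time_s: 8.42
tcp_pos: [0.5267, 0.3189, 0.0623]
eef_rot: [-157.1, 89.8, 45.2]
contact_force: [0.9, -0.9, -1.6]
gripper_width: 0.0329
```

```bash
python3 snap.py f wrist; python3 tilt.py f .0165 .14 .054
```

```text
8.4667 [0.52648823 0.31867452 0.06157877] [-156.09346747   89.8192166    46.17121695] 0.03271367904837835 [ 0.26120051 -0.26750987 -1.09206027] [ 49.4  24.8 -19.6   0.  -45.4  62.9]
rim centre tool mm [ -6.6  -0.7 -49.4] tilt 22.95 yaw in tool -0.42 err px 7.18 354
axis under TCP at tool x mm [14.3 -0.3  0. ] dist rim->there 53.64275245611796
```

View pics/tilt_f.png

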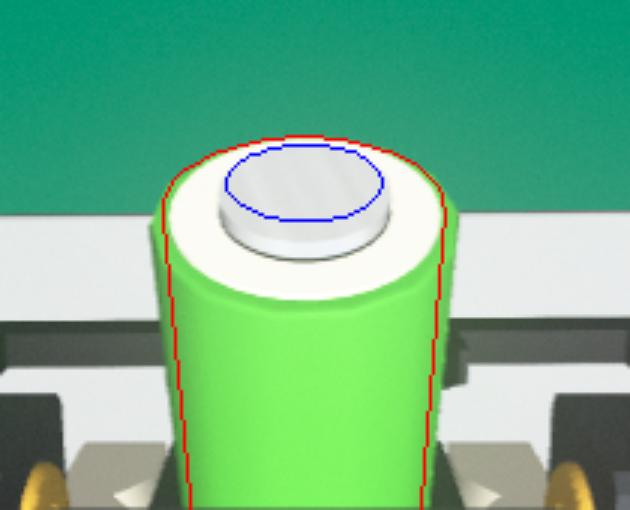

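```bash
python3 - <<'E'
s=open("tilt.py").read()
s=s.replace("c=max(cs,key=cv2.contourArea)[:,0,:].astype(float);","hm=np.zeros_like(g);cv2.fillPoly(hm,[cv2.convexHull(np.vstack([q for q in cs if cv2.contourArea(q)>60]))],255);cs,_=cv2.findContours(hm,cv2.RETR_EXTERNAL,cv2.CHAIN_APPROX_NONE);c=cs[0][:,0,:].astype(float);")
open("tilt.py","w").write(s)
E
python3 tilt.py f .0165 .14 .054;python3 tilt.py d .0165 .14 .054
```

```text
rim centre tool mm [-17.7  -0.7 -49.9] tilt 22.74 yaw in tool -0.44 err px 0.49 218
axis under TCP at tool x mm [ 3.3 -0.3  0. ] dist rim->there 54.122188367476426
rim centre tool mm [-14.3  -0.9 -43.9] tilt 36.96 yaw in tool -0.87 err px 0.44 193
axis under TCP at tool x mm [18.7 -0.2  0. ] dist rim->there 54.891979948898346
```

View pics/tilt_f.png

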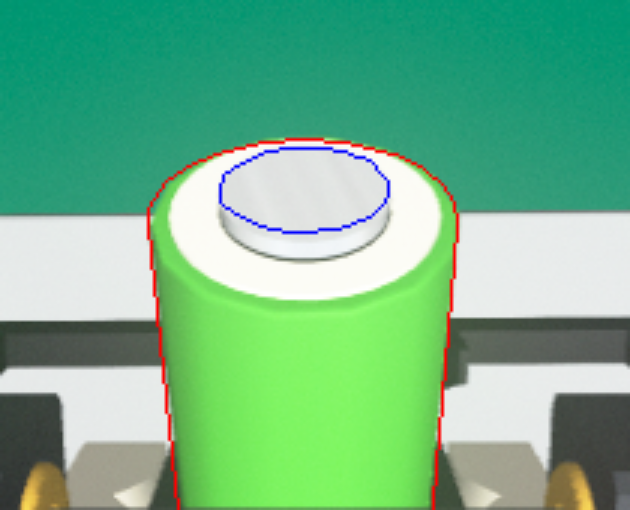

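>>> {"api": "step_arm", "payload": {"steps": [[[-0.17,0,0],0],[[0,0,0],0],[[0,0,0],0]]}}

```text
time_s: 8.72
tcp_pos: [0.5258, 0.3179, 0.0634]
eef_rot: [-148.9, 90.0, 53.4]
contact_force: [0.0, -0.8, -1.8]
gripper_width: 0.0327
```

>>> {"api": "step_arm", "payload": {"steps": [[[0,0,0],0],[[0,0,0],0]], "grip_force": 45}}

```text
time_s: 8.88
tcp_pos: [0.5258, 0.3178, 0.0631]
eef_rot: [39.6, 90.0, -118.2]
contact_force: [-0.1, -1.2, -0.9]
gripper_width: 0.032
```

```bash
python3 snap.py g wrist; python3 tilt.py g .0165 .14 .054
```

```text
8.9333 [0.52575968 0.31776566 0.06301057] [  29.16114044   89.98368493 -128.59349104] 0.03198661925282124 [ 0.040486   -0.18643891 -1.75113095] [ 49.3  24.7 -19.5   0.  -45.8  62.9]
rim centre tool mm [-18.8  -0.7 -49.1] tilt 24.06 yaw in tool -0.69 err px 0.58 214
axis under TCP at tool x mm [ 3.1 -0.1  0. ] dist rim->there 53.72404659470118
```

View pics/tilt_g.png

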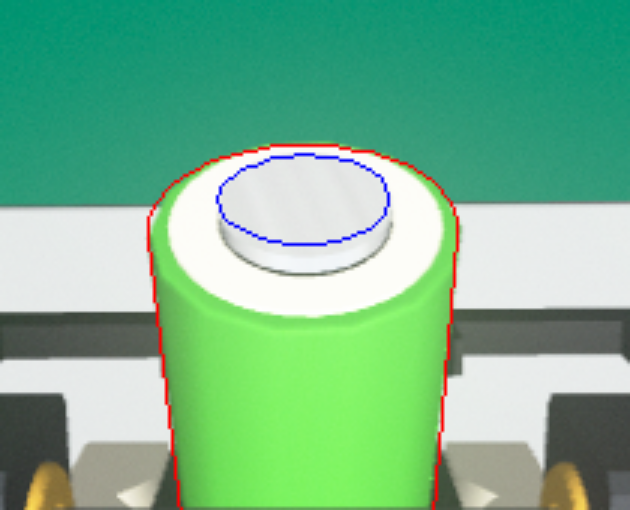

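```bash
cat > ins.py <<'E'
import sys,math
from h import *
p=np.load("tester.npy")
def tcp_for(k,a,n,off,wtool):
    """off: nub centre in tool frame; tool z yaw = wtool rad, x down"""
    N=bayw(p,k,a,0,n);z=np.array([np.cos(wtool),np.sin(wtool),0]);x=np.array([0,0,-1.]);y=np.cross(z,x)
    return N-(off[0]*x+off[1]*y+off[2]*z)
def trav(p0,p1,y0,y1,N):
    psi=y0;dy=(y1-y0);dp=(np.array(p1)-p0)/N;out=[]
    for i in range(N):
        a=math.radians(psi);z=np.array([np.cos(a),np.sin(a),0]);x=np.array([0,0,-1.]);y=np.cross(z,x)
        out.append([[round(float(dp@v)/.02,2) for v in(x,y,z)],round(-dy/N/6,2)]);psi+=dy/N
    return out
E
python3 - <<'E'
from ins import *
W=p[3]+np.pi
off=np.array([-.020,-.0007,-.052])
for a,n in((38+34,55+73),(38,55),(-5,55),(-5,30)): print(a,n,tcp_for(2,a/1e3,n/1e3,off,W).round(4))
p1=tcp_for(2,.065,.113,off,W); print(p1)
r=trav([.5258,.3178,.183],p1,202.1,np.degrees(W),28)
for x in r: print(x)
E
```

```text
72 128 [ 0.5399 -0.2363  0.2792]
38 55 [ 0.5399 -0.2364  0.1987]
-5 55 [ 0.5357 -0.1976  0.1805]
-5 30 [ 0.5368 -0.2081  0.1578]
[ 0.53988526 -0.23632069  0.26264908]
[[-0.14, 0.93, 0.35], np.float64(0.63)]
[[-0.14, 0.95, 0.29], np.float64(0.63)]
[[-0.14, 0.96, 0.22], np.float64(0.63)]
[[-0.14, 0.98, 0.16], np.float64(0.63)]
[[-0.14, 0.99, 0.1], np.float64(0.63)]
[[-0.14, 0.99, 0.03], np.float64(0.63)]
[[-0.14, 0.99, -0.04], np.float64(0.63)]
[[-0.14, 0.98, -0.1], np.float64(0.63)]
[[-0.14, 0.98, -0.17], np.float64(0.63)]
[[-0.14, 0.96, -0.23], np.float64(0.63)]
[[-0.14, 0.95, -0.29], np.float64(0.63)]
[[-0.14, 0.92, -0.35], np.float64(0.63)]
[[-0.14, 0.9, -0.41], np.float64(0.63)]
[[-0.14, 0.87, -0.47], np.float64(0.63)]
[[-0.14, 0.84, -0.53], np.float64(0.63)]
[[-0.14, 0.8, -0.58], np.float64(0.63)]
[[-0.14, 0.76, -0.63], np.float64(0.63)]
[[-0.14, 0.72, -0.68], np.float64(0.63)]
[[-0.14, 0.67, -0.73], np.float64(0.63)]
[[-0.14, 0.62, -0.77], np.float64(0.63)]
[[-0.14, 0.57, -0.81], np.float64(0.63)]
[[-0.14, 0.51, -0.85], np.float64(0.63)]
[[-0.14, 0.46, -0.88], np.float64(0.63)]
[[-0.14, 0.4, -0.91], np.float64(0.63)]
[[-0.14, 0.34, -0.93], np.float64(0.63)]
[[-0.14, 0.27, -0.95], np.float64(0.63)]
[[-0.14, 0.21, -0.97], np.float64(0.63)]
[[-0.14, 0.15, -0.98], np.float64(0.63)]
```

>>> {"api": "step_arm", "payload": {"steps": [[[-0.7,0,0],0],[[-1,0,0],0],[[-1,0,0],0],[[-1,0,0],0],[[-1,0,0],0],[[-1,0,0],0],[[-0.3,0.95,0.35],0.63],[[-0.3,0.95,0.3],0.63],[[-0.3,0.95,0.2],0.63],[[-0.3,1,0.15],0.63],[[-0.3,1,0.1],0.63],[[-0.3,1,0.05],0.63],[[-0.3,1,-0.05],0.63],[[-0.3,1,-0.1],0.63],[[-0.3,1,-0.15],0.63],[[-0.3,0.95,-0.25],0.63],[[-0.3,0.95,-0.3],0.63],[[-0.3,0.9,-0.35],0.63],[[-0.3,0.9,-0.4],0.63],[[-0.3,0.85,-0.45],0.63]]}}

```text
time_s: 10.6
tcp_pos: [0.5334, 0.0389, 0.2611]
eef_rot: [17.0, 90.0, 166.1]
contact_force: [-0.0, -1.1, -3.3]
gripper_width: 0.0317
```

>>> {"api": "step_arm", "payload": {"steps": [[[-0.3,0.85,-0.55],0.63],[[-0.2,0.8,-0.6],0.63],[[-0.1,0.75,-0.65],0.63],[[0,0.7,-0.7],0.63],[[0,0.65,-0.75],0.63],[[0,0.6,-0.75],0.63],[[0,0.55,-0.8],0.63],[[0,0.5,-0.85],0.63],[[0,0.45,-0.9],0.63],[[0,0.4,-0.9],0.63],[[0,0.35,-0.95],0.63],[[0,0.25,-0.95],0.63],[[0,0.2,-0.95],0.63],[[0,0.15,-0.95],0.63],[[0,0,0],0],[[0,0,0],0]]}}

```text
time_s: 11.93
tcp_pos: [0.5442, -0.237, 0.2724]
eef_rot: [61.8, 89.9, 158.2]
contact_force: [-1.1, 0.3, -3.2]
gripper_width: 0.0322
```

```bash
python3 snap.py h wrist; python3 tilt.py h .0165 .14 .054;python3 tgt.py .5399 -.2363 .2792 96.16
```

```text
11.9833 [ 0.54428177 -0.23641862  0.27253672] [ 55.55897839  89.93532022 151.9596843 ] 0.03207844593209936 [ 0.04414727  0.69832322 -3.57331134] [ -4.6  12.   -7.6  -0.  -70.5  11. ]
rim centre tool mm [-18.1  -0.6 -48.6] tilt 24.47 yaw in tool -0.36 err px 0.65 212
axis under TCP at tool x mm [ 4.  -0.3  0. ] dist rim->there 53.430619156638905
tool z yaw 96.4 xaxis [-1.e-03  5.e-04 -1.e+00] units xyz (now axes) [-0.33  0.22  0.03] turn units 0.04
```

View pics/wrist_h.png

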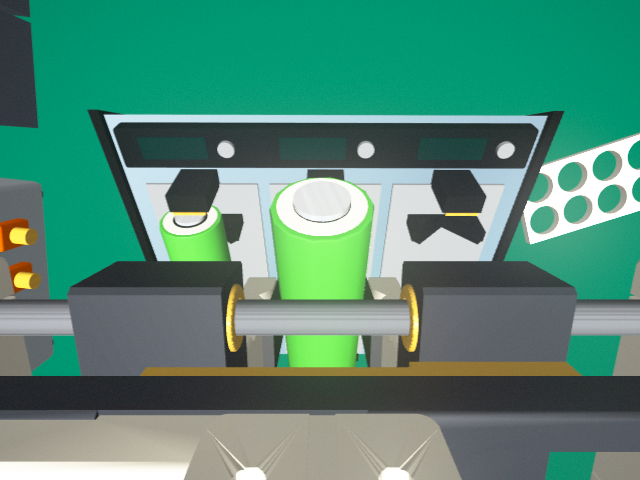

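View pics/tilt_h.png

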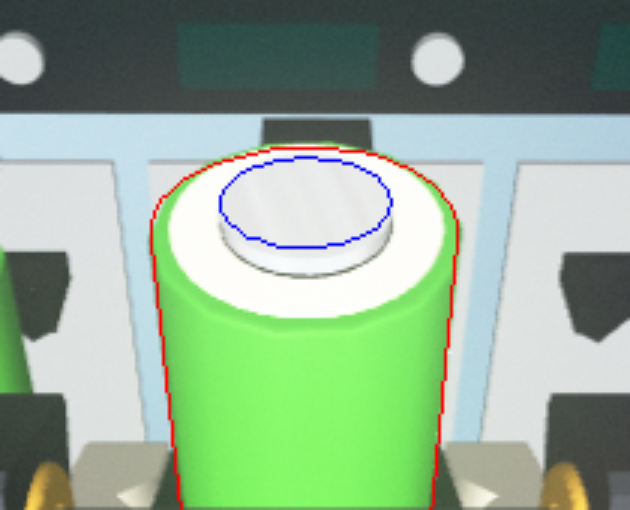

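Run:
```python
import pickle
from h import *
p=np.load("tester.npy");st,m=pickle.load(open("pics/wrist_h.pkl","rb"))
im=cv2.imread("pics/wrist_h.png")[100:270,90:570]
im=overlay(cv2.resize(im,None,fx=1.65,fy=1.65*1,interpolation=cv2.INTER_CUBIC),m,p,1.65,np.array([90,100]))
cv2.imwrite("pics/ovh.png",im)
```

```text
(no output)
```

View pics/ovh.png

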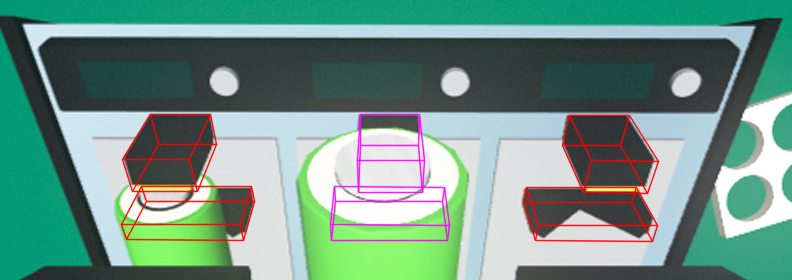

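>>> {"api": "step_arm", "payload": {"steps": [[[0.5,0.2,0],0.04],[[1,0,0],0],[[1,0,0],0],[[0.7,0,0],0],[[0.4,0,0],0],[[0,0,0],0]]}}

```text
time_s: 12.48
tcp_pos: [0.5394, -0.2358, 0.1989]
eef_rot: [69.2, 89.8, 165.5]
contact_force: [-0.4, -0.5, -3.4]
gripper_width: 0.032
```

```bash
python3 snap.py i wrist scene; python3 tgt.py .5399 -.2364 .1987 96.16
python3 - <<'E'
import cv2
a=cv2.imread("pics/scene_i.png")[190:350,80:250]
cv2.imwrite("pics/i1.png",cv2.resize(a,None,fx=4,fy=4,interpolation=cv2.INTER_CUBIC)[:600])
E
```

```text
12.5833 [ 0.54085586 -0.2365163   0.20143232] [-177.53423748   89.98232166  -81.31153878] 0.032123947437724655 [ 0.5503108  0.4584388 -2.6307405] [ -4.6  14.5 -14.    0.  -61.5  10.9]
tool z yaw 96.22 xaxis [ 0.e+00 -3.e-04 -1.e+00] units xyz (now axes) [0.14 0.05 0.01] turn units 0.01
```

View pics/wrist_i.png

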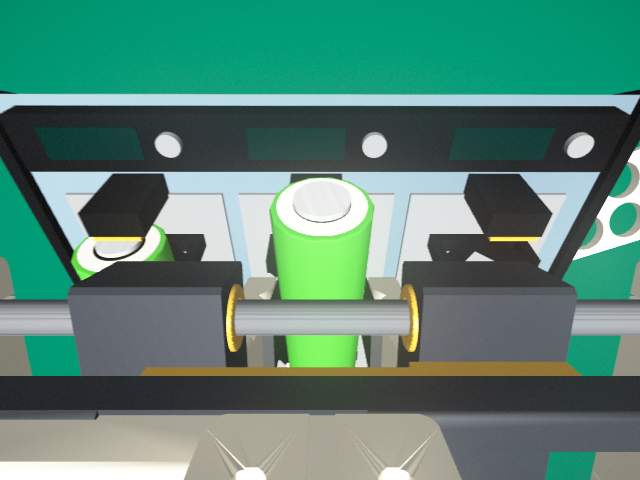

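View pics/i1.png

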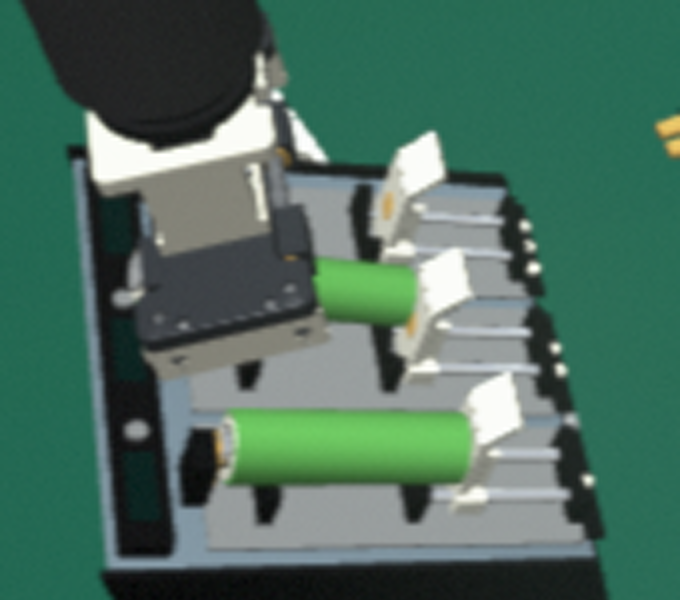

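>>> {"api": "step_arm", "payload": {"steps": [[[0.15,0,0.33],0],[[0.15,0,0.33],0],[[0.15,0,0.33],0],[[0.15,0,0.33],0],[[0.15,0,0.33],0],[[0.15,0,0.33],0],[[0,0,0],0],[[0,0,0],0]]}}

```text
time_s: 13.25
tcp_pos: [0.5375, -0.1981, 0.1848]
eef_rot: [-134.2, 89.8, -38.0]
contact_force: [1.3, -8.7, -0.4]
gripper_width: 0.0318
```

```bash
python3 snap.py j wrist scene; python3 tgt.py .5357 -.1976 .1805 96.16; python3 tilt.py j .0165 .14 .054
python3 - <<'E'
import cv2
a=cv2.imread("pics/scene_j.png")[190:350,80:250]
cv2.imwrite("pics/j1.png",cv2.resize(a,None,fx=4,fy=4,interpolation=cv2.INTER_CUBIC)[:600])
E
```

```text
13.35 [ 0.53753429 -0.19834715  0.18492049] [-134.47541819   89.76564341  -38.25505076] 0.032109676837912056 [ 0.53320223 -8.71860852  0.28013331] [ -0.6  13.6 -17.6   0.2 -58.6   6.7]
tool z yaw 96.22 xaxis [ 0.0032 -0.0025 -1.    ] units xyz (now axes) [0.22 0.09 0.05] turn units 0.01
rim centre tool mm [-18.2  -0.6 -49. ] tilt 23.01 yaw in tool -0.43 err px 0.65 213
axis under TCP at tool x mm [ 2.6 -0.2  0. ] dist rim->there 53.237178700762705
```

View pics/wrist_j.png

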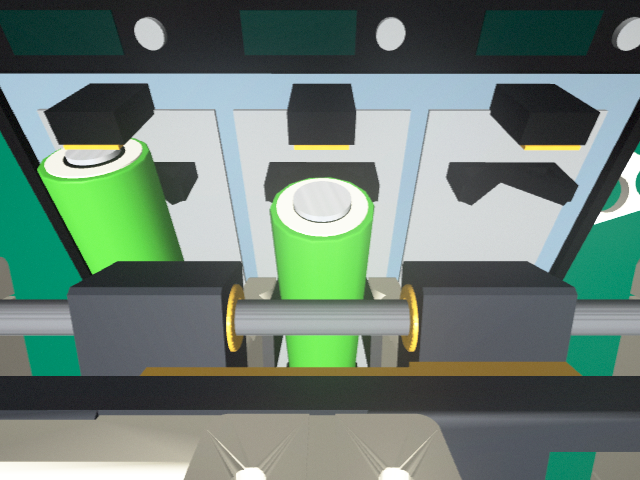

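View pics/j1.png

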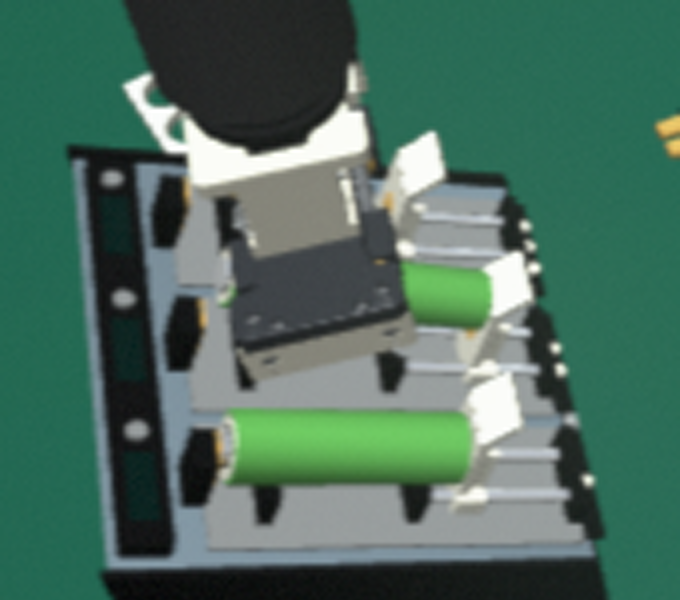

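Run:
```python
from ins import *
from plant import *
import pickle
W=p[3]+np.pi
off=np.array([-.0194,-.0006,-.0517])
st=get_state()
for a,n in((-6,59),(-6,30)): 
    t=tcp_for(2,a/1e3,n/1e3,off,W);print(a,n,t.round(4),plan(st,t).round(2))
```

```text
-6 59 [ 0.5356 -0.1953  0.1843] [0.03 0.08 0.16]
-6 30 [ 0.5369 -0.2075  0.158 ] [ 1.35  0.09 -0.45]
```

>>> {"api": "step_arm", "payload": {"steps": [[[0.05,0.05,0.16],0],[[0,0,0],0],[[0.27,0,-0.12],0],[[0.27,0,-0.12],0],[[0.27,0,-0.12],0],[[0.27,0,-0.12],0],[[0.2,0,-0.1],0],[[0,0,0],0],[[0,0,0],0]]}}

```text
time_s: 14.1
tcp_pos: [0.5384, -0.2068, 0.1588]
eef_rot: [-120.7, 89.7, -24.5]
contact_force: [2.0, -6.9, 3.8]
gripper_width: 0.032
```

```bash
python3 snap.py k wrist scene; python3 tgt.py .5369 -.2075 .158 96.16; python3 tilt.py k .0165 .14 .054
python3 - <<'E'
import cv2
a=cv2.imread("pics/scene_k.png")[190:350,80:250]
cv2.imwrite("pics/k1.png",cv2.resize(a,None,fx=4,fy=4,interpolation=cv2.INTER_CUBIC)[:600])
E
```

```text
14.2 [ 0.53838234 -0.20680378  0.15892418] [-120.49580309   89.67591354  -24.28367553] 0.03199704286211409 [ 1.47038837 -7.50018415  3.00727554] [ -1.5  15.3 -19.1   0.2 -55.4   7.6]
tool z yaw 96.21 xaxis [ 0.0052 -0.0023 -1.    ] units xyz (now axes) [ 0.05  0.08 -0.03] turn units 0.01
rim centre tool mm [-17.   -0.5 -50.5] tilt 17.86 yaw in tool -0.1 err px 0.77 219
axis under TCP at tool x mm [-0.7 -0.4  0. ] dist rim->there 53.099049257240814
```

View pics/wrist_k.png

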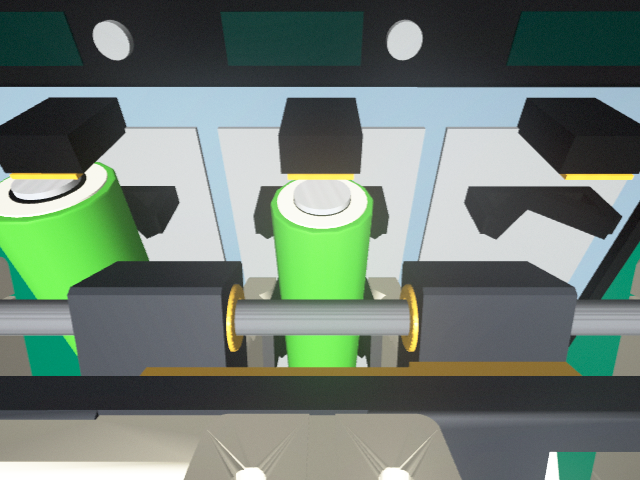

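View pics/k1.png

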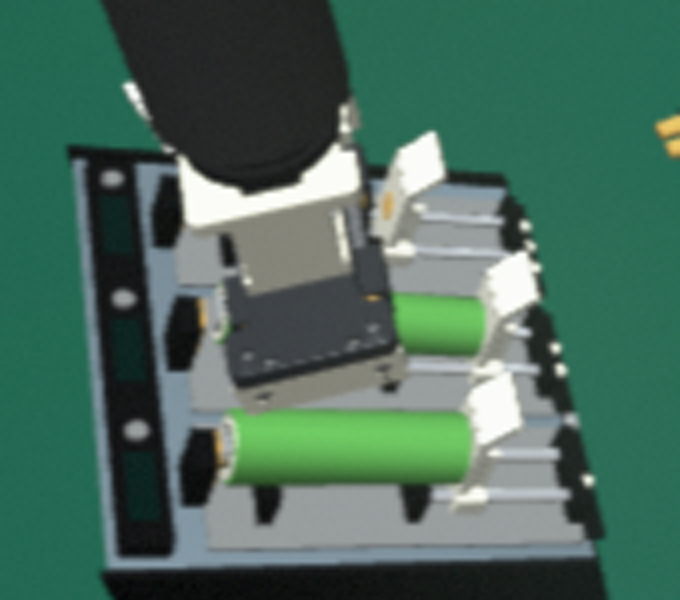

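>>> {"api": "step_arm", "payload": {"steps": [[[0,0,0],0],[[0,0,0],0],[[0,0,0],0],[[0,0,0],0],[[0,0,0],0]], "fingers": 0.43}}

```text
time_s: 14.62
tcp_pos: [0.5363, -0.2056, 0.1566]
eef_rot: [-25.6, 90.0, 70.6]
contact_force: [-1.0, 0.5, 0.1]
gripper_width: 0.0493
```

```bash
python3 snap.py l wrist scene; python3 tilt.py l .0165 .14 .054
python3 - <<'E'
import cv2
a=cv2.imread("pics/scene_l.png")[190:350,80:250]
cv2.imwrite("pics/l1.png",cv2.resize(a,None,fx=4,fy=4,interpolation=cv2.INTER_CUBIC)[:600])
E
```

```text
14.7167 [ 0.53630064 -0.20567749  0.15650722] [ 54.98228347  89.99026516 151.16483454] 0.04989704754937524 [-0.02560149 -0.31577846 -0.56723286] [ -1.5  15.4 -19.2  -0.  -55.4   7.7]
rim centre tool mm [-15.3  -3.1 -58.8] tilt 5.17 yaw in tool -0.75 err px 1.03 263
axis under TCP at tool x mm [-10.   -2.3   0. ] dist rim->there 59.00017841857617
```

View pics/wrist_l.png

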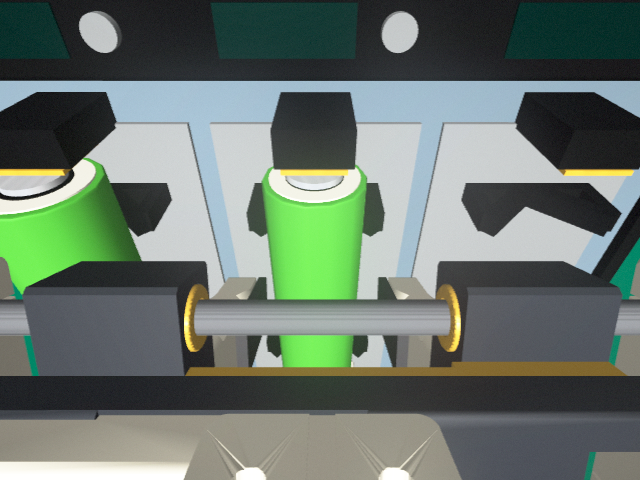

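View pics/l1.png

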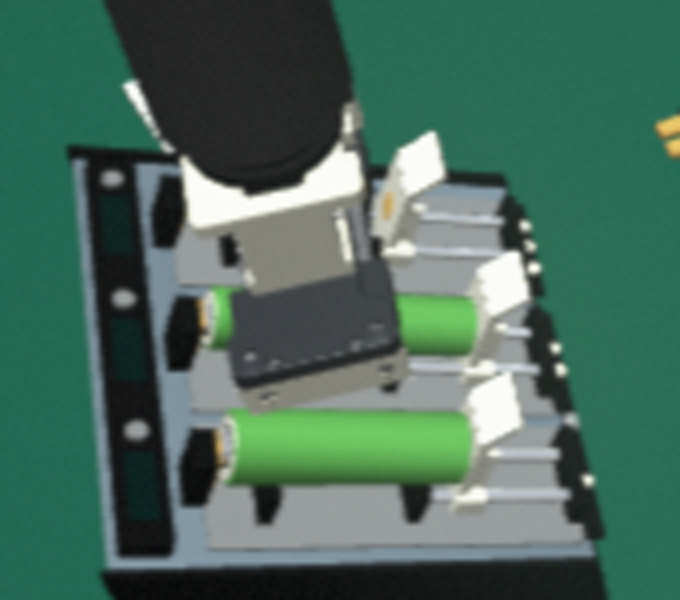

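Run:
```python
import cv2
a=cv2.imread("pics/wrist_c.png")[170:275,90:220]
cv2.imwrite("pics/lip.png",cv2.resize(a,None,fx=5,fy=5,interpolation=cv2.INTER_CUBIC))
a=cv2.imread("pics/scene0.png")[222:265,395:445]
cv2.imwrite("pics/lip2.png",cv2.resize(a,None,fx=10,fy=10,interpolation=cv2.INTER_CUBIC))
```

```text
(no output)
```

View pics/lip.png

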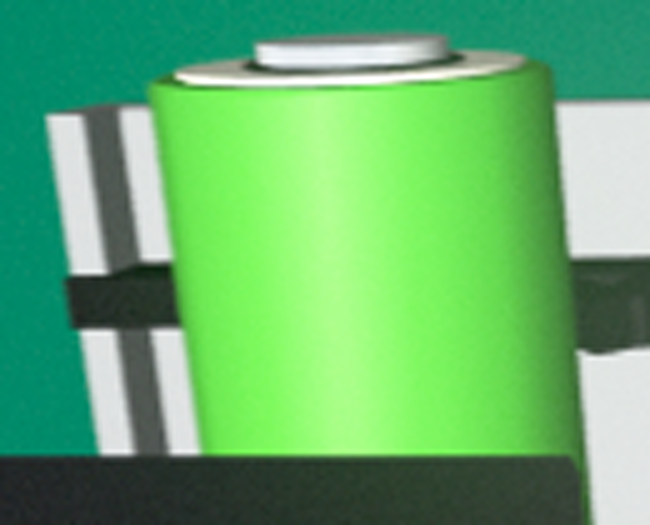

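View pics/lip2.png

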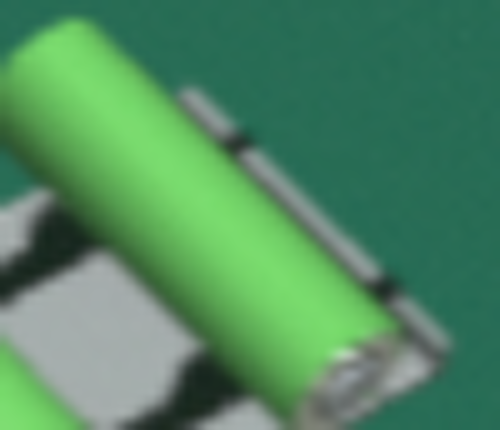

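Run:
```python
from ins import *
r=trav([.5363,-.2057,.2765],[.4976,.389,.2],96.2,202.4,31)
for x in r: print(x[0],float(x[1]))
```

```text
[0.12, -0.04, 0.96] -0.57
[0.12, -0.1, 0.96] -0.57
[0.12, -0.16, 0.95] -0.57
[0.12, -0.21, 0.94] -0.57
[0.12, -0.27, 0.92] -0.57
[0.12, -0.32, 0.91] -0.57
[0.12, -0.38, 0.88] -0.57
[0.12, -0.43, 0.86] -0.57
[0.12, -0.48, 0.83] -0.57
[0.12, -0.53, 0.8] -0.57
[0.12, -0.57, 0.77] -0.57
[0.12, -0.62, 0.73] -0.57
[0.12, -0.66, 0.7] -0.57
[0.12, -0.7, 0.66] -0.57
[0.12, -0.74, 0.61] -0.57
[0.12, -0.78, 0.57] -0.57
[0.12, -0.81, 0.52] -0.57
[0.12, -0.84, 0.47] -0.57
[0.12, -0.86, 0.42] -0.57
[0.12, -0.89, 0.37] -0.57
[0.12, -0.91, 0.31] -0.57
[0.12, -0.93, 0.26] -0.57
[0.12, -0.94, 0.2] -0.57
[0.12, -0.95, 0.15] -0.57
[0.12, -0.96, 0.09] -0.57
[0.12, -0.96, 0.03] -0.57
[0.12, -0.96, -0.03] -0.57
[0.12, -0.96, -0.08] -0.57
[0.12, -0.95, -0.14] -0.57
[0.12, -0.94, -0.2] -0.57
[0.12, -0.93, -0.25] -0.57
```

>>> {"api": "step_arm", "payload": {"steps": [[[-0.4,0,0],0],[[-0.8,0,0],0],[[-1,0,0],0],[[-1,0,0],0],[[-1,0,0],0],[[-1,0,0],0],[[-0.8,0,0],0]]}}

```text
time_s: 15.3
tcp_pos: [0.5366, -0.206, 0.279]
eef_rot: [-110.3, 89.9, -14.1]
contact_force: [0.7, -0.5, 0.4]
gripper_width: 0.0498
```

```bash
python3 snap.py m wrist
```

```text
15.35 [ 0.53780254 -0.20654197  0.28218523] [-113.519219     89.64853563  -17.31982636] 0.04975372299989151 [ 0.9762166  -0.44520029  4.48361599] [ -1.5   9.8  -9.2   0.1 -70.7   7.7]
```

>>> {"api": "step_arm", "payload": {"steps": [[[0,-0.05,0.95],-0.57],[[0,-0.1,0.95],-0.57],[[0,-0.15,0.95],-0.57],[[0,-0.2,0.95],-0.57],[[0,-0.25,0.9],-0.57],[[0,-0.3,0.9],-0.57],[[0,-0.4,0.9],-0.57],[[0,-0.45,0.85],-0.57],[[0,-0.5,0.85],-0.57],[[0,-0.55,0.8],-0.57],[[0.1,-0.55,0.75],-0.57],[[0.2,-0.6,0.75],-0.57],[[0.2,-0.65,0.7],-0.57],[[0.2,-0.7,0.65],-0.57],[[0.2,-0.75,0.6],-0.57],[[0.2,-0.8,0.55],-0.57]], "fingers": 0.39}}

```text
time_s: 16.68
tcp_pos: [0.5172, 0.1015, 0.2549]
eef_rot: [-125.4, 90.0, 25.6]
contact_force: [-0.2, -0.3, 0.3]
gripper_width: 0.0533
```

>>> {"api": "step_arm", "payload": {"steps": [[[0.2,-0.8,0.5],-0.57],[[0.2,-0.85,0.45],-0.57],[[0.2,-0.85,0.4],-0.57],[[0.2,-0.9,0.35],-0.57],[[0.2,-0.9,0.3],-0.57],[[0.2,-0.95,0.25],-0.57],[[0.2,-0.95,0.2],-0.57],[[0.2,-0.95,0.15],-0.57],[[0.2,-0.95,0.1],-0.57],[[0.2,-0.95,0.05],-0.57],[[0.2,-0.95,0],-0.57],[[0.2,-0.95,-0.1],-0.57],[[0.2,-0.95,-0.15],-0.57],[[0.2,-0.95,-0.2],-0.57],[[0.2,-0.95,-0.25],-0.6],[[0,0,0],0],[[0,0,0],0]]}}

```text
time_s: 18.1
tcp_pos: [0.5003, 0.3888, 0.1942]
eef_rot: [32.7, 89.9, -124.9]
contact_force: [-0.2, -0.4, 0.7]
gripper_width: 0.0538
```

```bash
python3 snap.py n wrist; python3 cells.py n;python3 tgt.py .4976 .389 .04 202.4
```

```text
18.15 [0.50039415 0.3881777  0.19451988] [  34.82725802   89.96520155 -122.82389465] 0.05351732674049879 [0.5934599  0.43385761 0.65496052] [ 55.4  18.7  -8.9   0.  -62.4  56.9]
[320.20622568 219.32684825] 3639.5 (297, 177, 48, 85)
   stout [0.5358 0.4048 0.3926] 22.49 err 3.31
   long [0.4739 0.379  0.3947] 22.62 err 3.06
   short [0.5078 0.393  0.3812] 21.84 err 2.7
[512.56666667 233.26666667] 1907.0 (491, 206, 45, 55)
   stout [0.5586 0.2392 0.3725] 21.34 err 11.47
   long [0.556  0.2456 0.4043] 23.16 err 7.96
   short [0.545  0.2363 0.5185] 29.71 err 4.66
tool z yaw -157.65 xaxis [-3.e-04 -5.e-04 -1.e+00] units xyz (now axes) [ 7.73 -0.09  0.11] turn units -0.01
```

View pics/wrist_m.png

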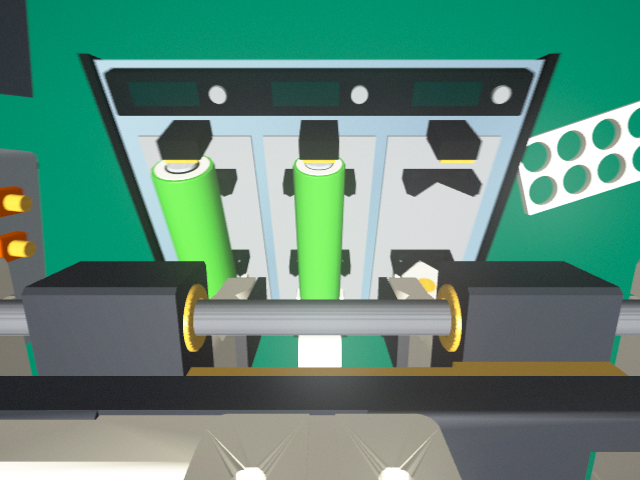

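View pics/wrist_n.png

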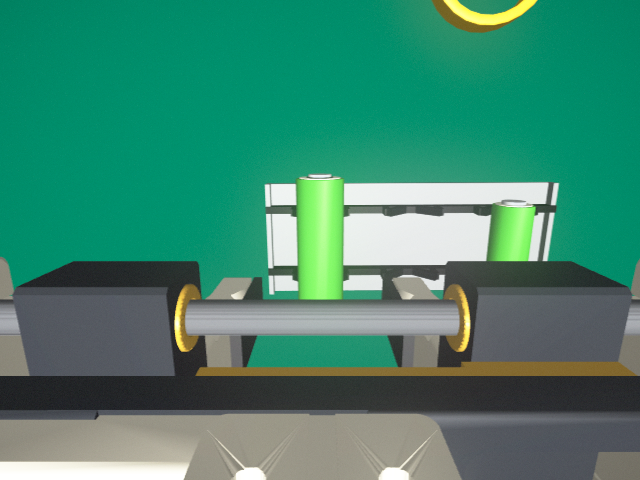

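>>> {"api": "step_arm", "payload": {"steps": [[[1,-0.08,0.1],0],[[1,0,0],0],[[1,0,0],0],[[1,0,0],0],[[1,0,0],0],[[1,0,0],0],[[1,0,0],0],[[0.7,0,0],0],[[0,0,0],0]]}}

```text
time_s: 18.9
tcp_pos: [0.4971, 0.3865, 0.038]
eef_rot: [26.9, 89.7, -130.9]
contact_force: [-0.3, -0.5, -0.5]
gripper_width: 0.0533
```

>>> {"api": "step_arm", "payload": {"steps": [[[0,0,0],0],[[0,0,0],0],[[0,0,0],0],[[0,0,0],0]], "fingers": 1, "grip_force": 4.7}}

```text
time_s: 19.23
tcp_pos: [0.4988, 0.3899, 0.0422]
eef_rot: [-146.3, 89.8, 56.1]
contact_force: [-1.0, 1.2, 3.1]
gripper_width: 0.0374
```

>>> {"api": "step_arm", "payload": {"steps": [[[-0.4,0,0],0],[[-0.4,0,0],0],[[-0.2,0,0],0],[[0,0,0],0]]}}

```text
time_s: 19.57
tcp_pos: [0.4986, 0.3894, 0.0622]
eef_rot: [-152.3, 89.9, 50.1]
contact_force: [0.1, 1.1, -2.5]
gripper_width: 0.0377
```

```bash
python3 snap.py o wrist; python3 tilt.py o .019 .12 .044
```

```text
19.6167 [0.49847711 0.38928218 0.06161635] [-148.7621049    89.89555203   53.60673602] 0.03778362596746727 [-0.50890103  0.72569755 -1.2968125 ] [ 55.6  26.1 -17.2   0.  -46.5  56.7]
rim centre tool mm [ -7.5  -0.4 -40.5] tilt 22.99 yaw in tool 0.24 err px 0.56 181
axis under TCP at tool x mm [ 9.7 -0.6  0. ] dist rim->there 44.01312188948476
```

View pics/tilt_o.png

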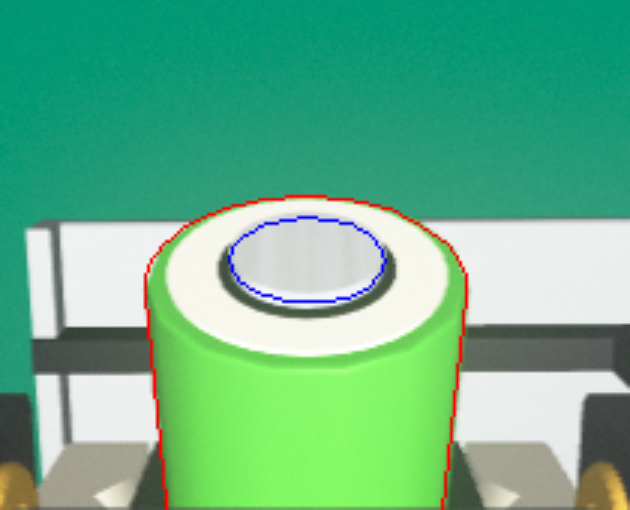

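>>> {"api": "step_arm", "payload": {"steps": [[[-0.12,0,0],0],[[0,0,0],0],[[0,0,0],0]]}}

```text
time_s: 19.87
tcp_pos: [0.498, 0.3886, 0.0627]
eef_rot: [28.5, 90.0, -129.1]
contact_force: [0.9, 0.9, -2.0]
gripper_width: 0.038
```

>>> {"api": "step_arm", "payload": {"steps": [[[0,0,0],0],[[0,0,0],0]], "grip_force": 50}}

```text
time_s: 20.03
tcp_pos: [0.498, 0.3886, 0.0626]
eef_rot: [29.4, 90.0, -128.2]
contact_force: [-0.1, 0.7, -1.3]
gripper_width: 0.037
```

```bash
python3 snap.py p wrist; python3 tilt.py p .019 .12 .044
```

```text
20.0833 [0.49802315 0.38864823 0.06263483] [  28.76775058   89.96425201 -128.87024194] 0.036835162488483356 [-0.48004523  0.07870451 -2.03587037] [ 55.6  26.1 -17.2  -0.  -46.8  56.7]
rim centre tool mm [ -7.9  -0.4 -39.8] tilt 26.85 yaw in tool 0.44 err px 0.35 180
axis under TCP at tool x mm [12.3 -0.7  0. ] dist rim->there 44.63363972057281
```

View pics/tilt_p.png

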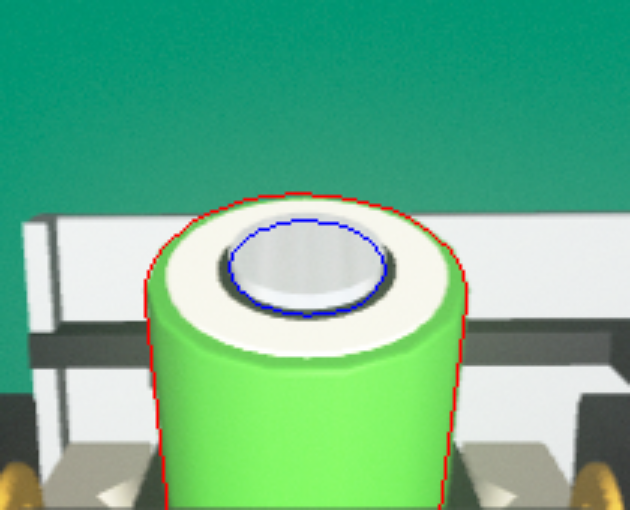

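Run:
```python
from ins import *
W=p[3]+np.pi
off=np.array([-.0092,-.0004,-.0425])
for a,n in((20,58),(-5,58),(-5,33.5)): print(a,n,tcp_for(3,a/1e3,n/1e3,off,W).round(4))
h=.075
p1=tcp_for(3,.020+h*s25,.058+h*c25,off,W); print(p1)
r=trav([.498,.3886,.19],p1,202.4,np.degrees(W),31)
for x in r: print(x[0],float(x[1]))
```

```text
20 58 [ 0.4558 -0.2373  0.2046]
-5 58 [ 0.4534 -0.2148  0.194 ]
-5 33.5 [ 0.4545 -0.2251  0.1718]
[ 0.4558059  -0.23731581  0.27958433]
[-0.14, 0.91, 0.45] 0.57
[-0.14, 0.93, 0.39] 0.57
[-0.14, 0.95, 0.34] 0.57
[-0.14, 0.97, 0.28] 0.57
[-0.14, 0.99, 0.22] 0.57
[-0.14, 1.0, 0.16] 0.57
[-0.14, 1.01, 0.1] 0.57
[-0.14, 1.01, 0.04] 0.57
[-0.14, 1.01, -0.02] 0.57
[-0.14, 1.01, -0.08] 0.57
[-0.14, 1.0, -0.14] 0.57
[-0.14, 0.99, -0.2] 0.57
[-0.14, 0.98, -0.26] 0.57
[-0.14, 0.96, -0.32] 0.57
[-0.14, 0.94, -0.37] 0.57
[-0.14, 0.92, -0.43] 0.57
[-0.14, 0.89, -0.48] 0.57
[-0.14, 0.86, -0.54] 0.57
[-0.14, 0.82, -0.59] 0.57
[-0.14, 0.79, -0.63] 0.57
[-0.14, 0.75, -0.68] 0.57
[-0.14, 0.71, -0.72] 0.57
[-0.14, 0.66, -0.77] 0.57
[-0.14, 0.62, -0.8] 0.57
[-0.14, 0.57, -0.84] 0.57
[-0.14, 0.51, -0.87] 0.57
[-0.14, 0.46, -0.9] 0.57
[-0.14, 0.41, -0.93] 0.57
[-0.14, 0.35, -0.95] 0.57
[-0.14, 0.29, -0.97] 0.57
[-0.14, 0.24, -0.98] 0.57
```

>>> {"api": "step_arm", "payload": {"steps": [[[-0.6,0,0],0],[[-1,0,0],0],[[-1,0,0],0],[[-1,0,0],0],[[-1,0,0],0],[[-1,0,0],0],[[-0.8,0,0],0],[[-0.25,0.9,0.45],0.57],[[-0.25,0.95,0.4],0.57],[[-0.25,0.95,0.35],0.57],[[-0.25,0.95,0.3],0.57],[[-0.25,1,0.2],0.57],[[-0.25,1,0.15],0.57],[[-0.25,1,0.1],0.57],[[-0.25,1,0.05],0.57],[[-0.25,1,0],0.57],[[-0.25,1,-0.1],0.57],[[-0.25,1,-0.15],0.57],[[-0.25,1,-0.2],0.57],[[-0.25,1,-0.25],0.57]]}}

```text
time_s: 21.75
tcp_pos: [0.4794, 0.1254, 0.2571]
eef_rot: [-123.7, 90.0, 34.0]
contact_force: [0.2, 0.1, -2.6]
gripper_width: 0.037
```

>>> {"api": "step_arm", "payload": {"steps": [[[-0.25,0.95,-0.3],0.57],[[-0.25,0.95,-0.35],0.57],[[-0.25,0.9,-0.45],0.57],[[-0.25,0.9,-0.5],0.57],[[-0.25,0.85,-0.55],0.57],[[-0.25,0.8,-0.6],0.57],[[-0.25,0.8,-0.65],0.57],[[0,0.75,-0.7],0.57],[[0,0.7,-0.7],0.57],[[0,0.65,-0.75],0.57],[[0,0.6,-0.8],0.57],[[0,0.55,-0.85],0.57],[[0,0.5,-0.85],0.57],[[0,0.45,-0.9],0.57],[[0,0.4,-0.95],0.57],[[0,0.35,-0.95],0.57],[[0,0.3,-0.95],0.57],[[0,0.25,-0.95],0.57],[[0,0,0],0],[[0,0,0],0]]}}

```text
time_s: 23.42
tcp_pos: [0.4569, -0.236, 0.2915]
eef_rot: [-62.1, 90.0, 34.1]
contact_force: [-0.6, -0.6, -2.6]
gripper_width: 0.0372
```

```bash
python3 snap.py q wrist; python3 tilt.py q .019 .12 .044;python3 tgt.py .4558 -.2373 .2046 96.16
python3 - <<'E'
import pickle
from h import *
p=np.load("tester.npy");st,m=pickle.load(open("pics/wrist_q.pkl","rb"))
im=cv2.imread("pics/wrist_q.png")[60:270,0:480]
im=overlay(cv2.resize(im,None,fx=1.65,fy=1.65*1,interpolation=cv2.INTER_CUBIC),m,p,1.65,np.array([0,60]))
cv2.imwrite("pics/ovq.png",im)
E
```

```text
23.4667 [ 0.45705661 -0.23541325  0.29144374] [-65.59410115  89.98395895  30.72860667] 0.036890460193431604 [ 0.34178028  0.17508295 -2.92133391] [ -5.4   3.6 -15.1  -0.  -71.3  11.7]
rim centre tool mm [ -6.7  -0.5 -40.9] tilt 19.81 yaw in tool -0.7 err px 0.61 181
axis under TCP at tool x mm [8.1 0.  0. ] dist rim->there 43.52314459791733
tool z yaw 96.32 xaxis [ 2.e-04  1.e-04 -1.e+00] units xyz (now axes) [ 4.34  0.07 -0.09] turn units 0.03
```

View pics/ovq.png

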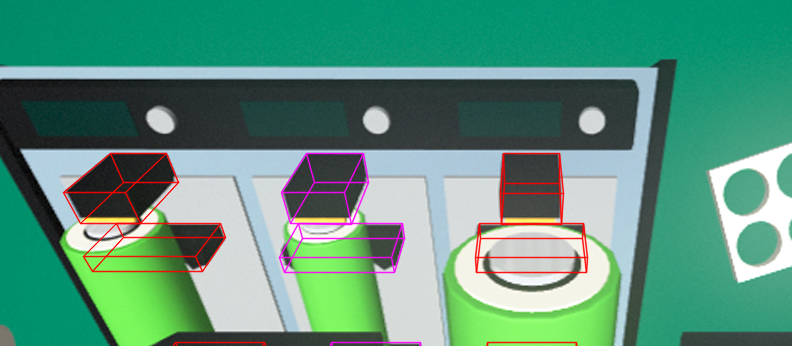

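View pics/tilt_q.png

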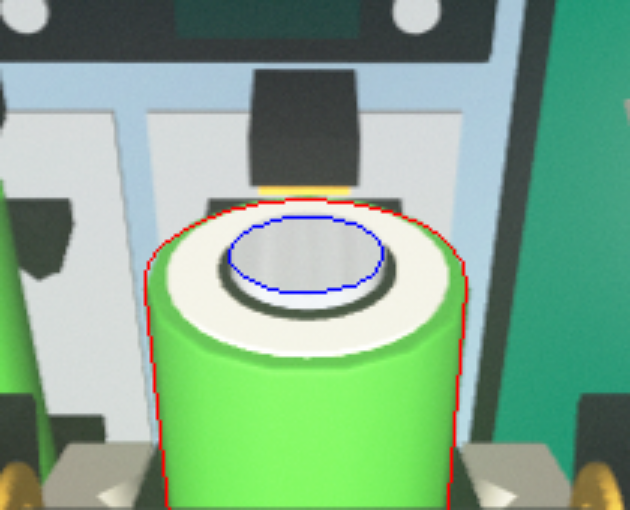

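>>> {"api": "step_arm", "payload": {"steps": [[[0.6,0.07,-0.09],0.03],[[1,0,0],0],[[1,0,0],0],[[1,0,0],0],[[0.5,0,0],0],[[0.2,0,0],0],[[0,0,0],0]]}}

```text
time_s: 24.05
tcp_pos: [0.4562, -0.2367, 0.2048]
eef_rot: [83.6, 89.9, 179.8]
contact_force: [-0.1, 0.3, -2.7]
gripper_width: 0.037
```

```bash
python3 snap.py r wrist scene; python3 tgt.py .4558 -.2373 .2046 96.16; python3 tilt.py r .019 .12 .044
python3 - <<'E'
import cv2
a=cv2.imread("pics/scene_r.png")[170:330,80:250]
cv2.imwrite("pics/r1.png",cv2.resize(a,None,fx=4,fy=4,interpolation=cv2.INTER_CUBIC)[:600])
E
```

```text
24.15 [ 0.45699741 -0.23712993  0.20610009] [-119.43132756   89.91591605  -23.21906539] 0.03704240545316418 [ 0.5202068   0.05437446 -1.43333363] [ -5.5   7.2 -22.7   0.  -60.1  11.7]
tool z yaw 96.21 xaxis [ 1.3e-03 -6.0e-04 -1.0e+00] units xyz (now axes) [ 0.07  0.06 -0.  ] turn units 0.01
rim centre tool mm [ -6.6  -0.4 -40.9] tilt 19.88 yaw in tool -0.57 err px 0.63 181
axis under TCP at tool x mm [ 8.2 -0.   0. ] dist rim->there 43.50650125776591
```

View pics/wrist_r.png

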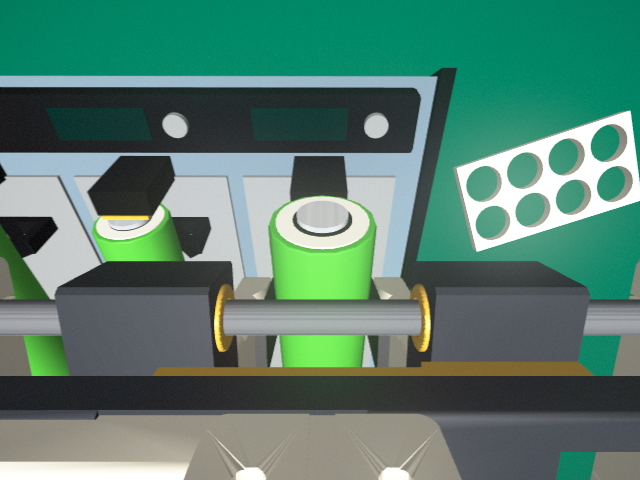

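View pics/r1.png

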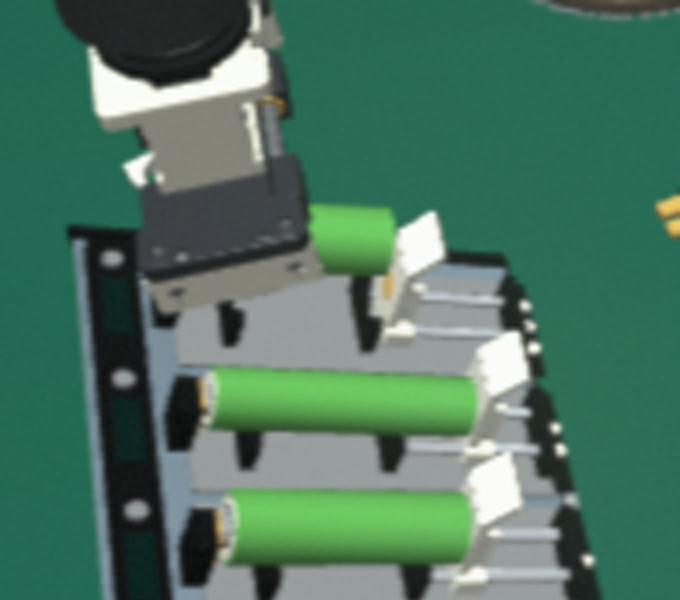

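>>> {"api": "step_arm", "payload": {"steps": [[[0.1,0.05,0.24],0],[[0.12,0,0.24],0],[[0.12,0,0.24],0],[[0.12,0,0.24],0],[[0.12,0,0.24],0],[[0,0,0],0],[[0,0,0],0]]}}

```text
time_s: 24.73
tcp_pos: [0.4534, -0.2138, 0.1945]
eef_rot: [-136.0, 89.9, -39.8]
contact_force: [0.5, -5.7, 2.7]
gripper_width: 0.0367
```

```bash
python3 snap.py s wrist scene; python3 tgt.py .4534 -.2140 .1936 96.16; python3 tilt.py s .019 .12 .044
python3 - <<'E'
import cv2
a=cv2.imread("pics/scene_s.png")[170:330,80:250]
cv2.imwrite("pics/s1.png",cv2.resize(a,None,fx=4,fy=4,interpolation=cv2.INTER_CUBIC)[:600])
E
```

```text
24.8333 [ 0.45345264 -0.21394583  0.19451058] [-134.33468753   89.86130005  -38.12110276] 0.036647680987898223 [ 0.49880635 -6.13723158  3.65928056] [ -2.7   6.4 -25.2   0.1 -58.2   8.9]
tool z yaw 96.21 xaxis [ 0.0019 -0.0015 -1.    ] units xyz (now axes) [ 0.05  0.   -0.  ] turn units 0.01
rim centre tool mm [ -6.3  -0.5 -41.5] tilt 17.89 yaw in tool -0.79 err px 0.65 183
axis under TCP at tool x mm [7.1 0.1 0. ] dist rim->there 43.57527528811804
```

View pics/wrist_s.png

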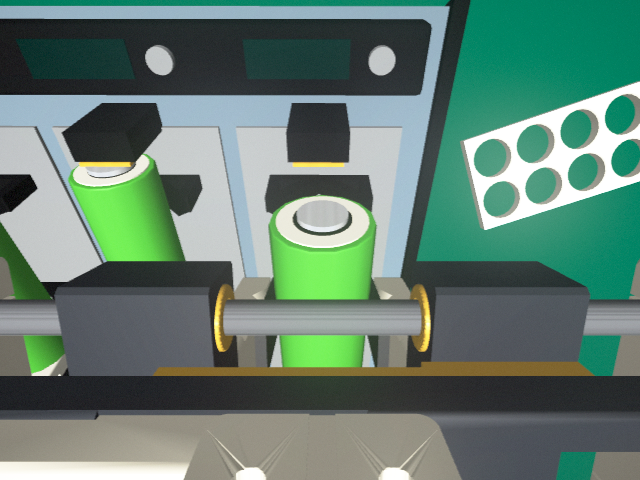

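View pics/s1.png

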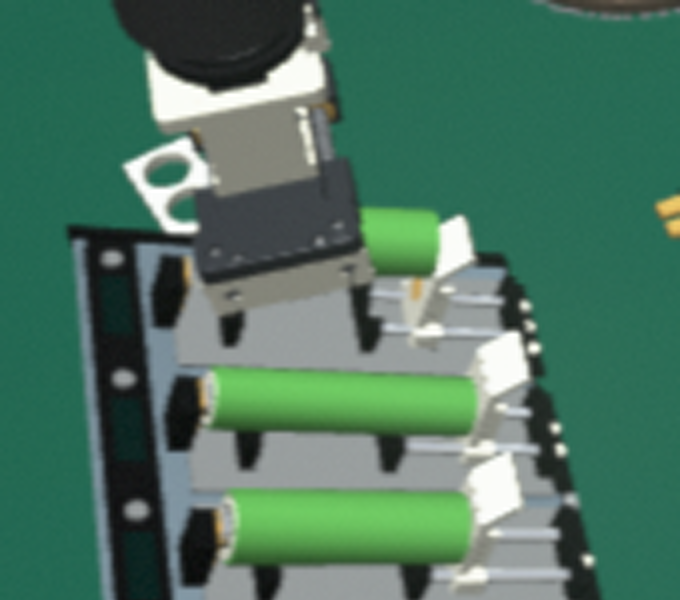

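Run:
```python
from ins import *
from plant import *
W=p[3]+np.pi
st=get_state()
for off in (np.array([-.0075,-.0005,-.0444]),np.array([-.0092,-.0004,-.0425])):
  for a,n in((-7,58),(-7,34)):
    t=tcp_for(3,a/1e3,n/1e3,off,W);print(a,n,t.round(4),plan(st,t).round(2))
```

```text
-7 58 [ 0.4529 -0.2111  0.1949] [-0.02  0.01  0.14]
-7 34 [ 0.454  -0.2212  0.1731] [ 1.07  0.02 -0.36]
-7 58 [ 0.4532 -0.213   0.1932] [0.07 0.01 0.05]
-7 34 [ 0.4543 -0.2231  0.1714] [ 1.16  0.01 -0.46]
```

Push a touch further, then lower along the deck normal.

>>> {"api": "step_arm", "payload": {"steps": [[[0.03,0,0.1],0],[[0,0,0],0],[[0.25,0,-0.11],0],[[0.25,0,-0.11],0],[[0.25,0,-0.11],0],[[0.25,0,-0.11],0],[[0.08,0,-0.04],0],[[0,0,0],0],[[0,0,0],0]]}}

```text
time_s: 25.58
tcp_pos: [0.4543, -0.2217, 0.1718]
eef_rot: [-137.6, 89.9, -41.4]
contact_force: [0.9, -5.6, 2.4]
gripper_width: 0.0371
```

```bash
python3 snap.py t wrist scene; python3 tgt.py .4541 -.2220 .1723 96.16; python3 tilt.py t .019 .12 .044
python3 - <<'E'
import cv2
a=cv2.imread("pics/scene_t.png")[170:330,80:250]
cv2.imwrite("pics/t1.png",cv2.resize(a,None,fx=4,fy=4,interpolation=cv2.INTER_CUBIC)[:600])
E
```

```text
25.6833 [ 0.45425603 -0.22165255  0.17190017] [-135.84229847   89.88449971  -39.64808469] 0.037203792110944524 [ 0.45569794 -6.4546886   2.49773409] [ -3.7   8.2 -26.5   0.1 -55.3   9.8]
tool z yaw 96.19 xaxis [ 0.0016 -0.0013 -1.    ] units xyz (now axes) [-0.02  0.01 -0.02] turn units 0.01
rim centre tool mm [ -7.7  -0.5 -41.3] tilt 19.44 yaw in tool -0.63 err px 0.55 183
axis under TCP at tool x mm [ 6.9 -0.   0. ] dist rim->there 43.811366428534896
```

View pics/wrist_t.png

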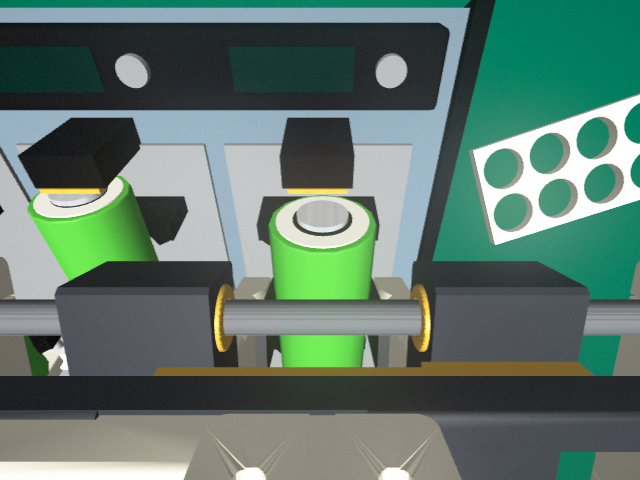

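View pics/t1.png

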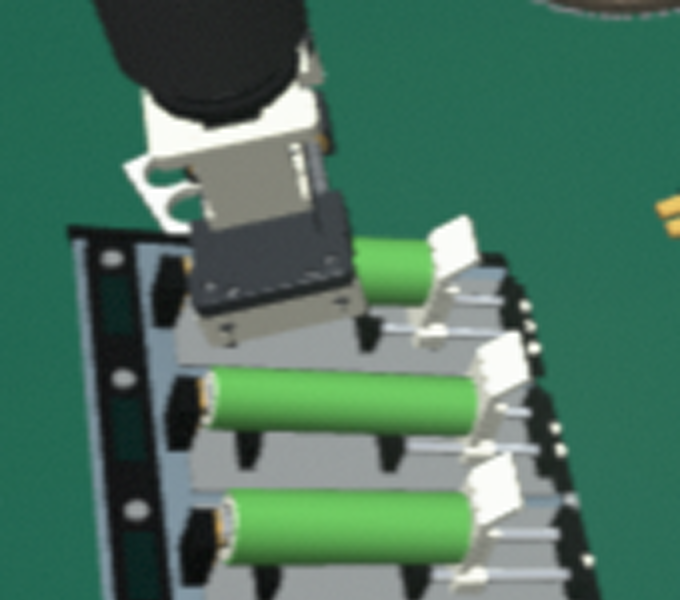

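>>> {"api": "step_arm", "payload": {"steps": [[[0.09,0,-0.04],0],[[0.09,0,-0.04],0],[[0,0,0],0]]}}

```text
time_s: 25.93
tcp_pos: [0.4554, -0.2232, 0.1687]
eef_rot: [-118.7, 89.8, -22.5]
contact_force: [2.8, -5.7, 2.2]
gripper_width: 0.0369
```

>>> {"api": "step_arm", "payload": {"steps": [[[0.08,0,-0.03],0],[[0,0,0],0]]}}

```text
time_s: 26.1
tcp_pos: [0.4561, -0.2236, 0.1676]
eef_rot: [-112.6, 89.7, -16.3]
contact_force: [2.5, -3.0, 6.5]
gripper_width: 0.0374
```

```bash
python3 snap.py u wrist; python3 tilt.py u .019 .12 .044
```

```text
26.15 [ 0.45606887 -0.22363435  0.16768384] [-113.38730425   89.70884615  -17.14754688] 0.03727770396950078 [ 2.29570128 -2.75389581  6.96686271] [ -3.9   8.5 -26.7   0.1 -54.5  10.1]
rim centre tool mm [ -7.3  -0.5 -42.5] tilt 9.89 yaw in tool -0.19 err px 0.91 181
axis under TCP at tool x mm [ 0.1 -0.4  0. ] dist rim->there 43.13011006716428
```

View pics/wrist_u.png

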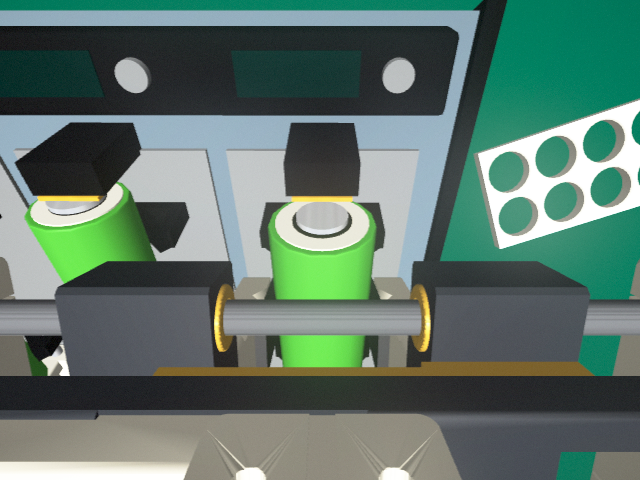

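>>> {"api": "step_arm", "payload": {"steps": [[[0,0,0],0],[[0,0,0],0],[[0,0,0],0],[[0,0,0],0],[[0,0,0],0]], "fingers": 0.38}}

```text
time_s: 26.57
tcp_pos: [0.4534, -0.2229, 0.1656]
eef_rot: [59.8, 89.9, 155.9]
contact_force: [-0.0, -0.2, 0.7]
gripper_width: 0.0538
```

```bash
python3 snap.py v wrist scene;  python3 - <<'E'
import cv2
a=cv2.imread("pics/scene_v.png")[170:330,80:250]
cv2.imwrite("pics/v1.png",cv2.resize(a,None,fx=4,fy=4,interpolation=cv2.INTER_CUBIC)[:600])
E
```

```text
26.6667 [ 0.45352571 -0.22303502  0.16572543] [ 64.2171213   89.96508451 160.37946544] 0.05460717163885285 [0.67540838 1.20782157 0.06424   ] [ -3.9   8.6 -26.8  -0.  -54.6  10.1]
```

View pics/wrist_v.png

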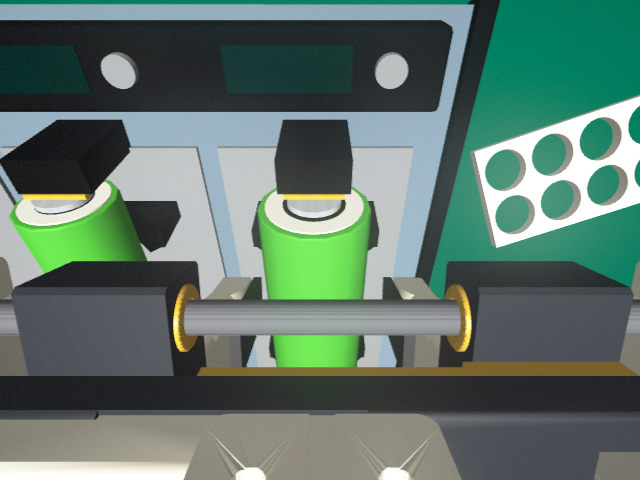

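View pics/v1.png

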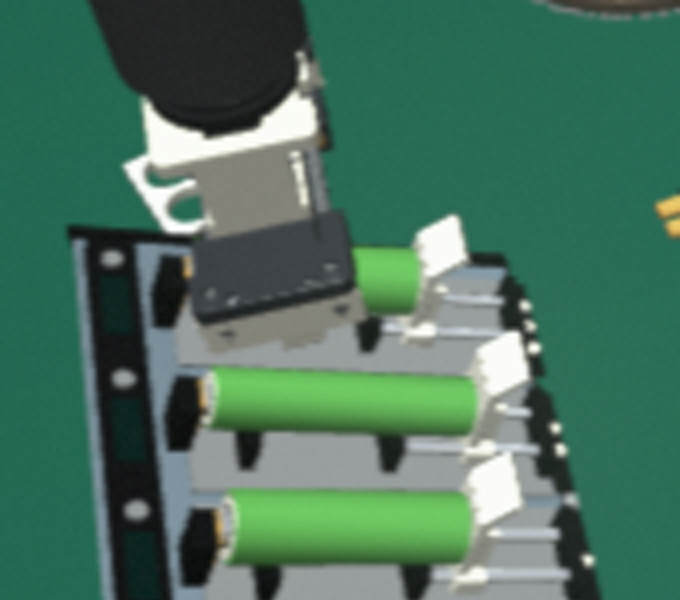

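>>> {"api": "step_arm", "payload": {"steps": [[[-0.4,-0.05,0],0],[[-0.7,0,0],0],[[-1,0,0],0],[[-1,0,0],0],[[-1,0,0],0],[[-1,0,0],0],[[-1,0,0],0],[[0,0,0],0]]}}

```text
time_s: 27.33
tcp_pos: [0.4565, -0.2237, 0.2928]
eef_rot: [-113.8, 89.6, -17.6]
contact_force: [1.5, -1.0, 0.8]
gripper_width: 0.0543
```

```bash
python3 snap.py w wrist scene top;  python3 - <<'E'
import cv2
a=cv2.imread("pics/scene_w.png")[170:330,80:250]
cv2.imwrite("pics/w1.png",cv2.resize(a,None,fx=4,fy=4,interpolation=cv2.INTER_CUBIC)[:600])
E
```

```text
27.4833 [ 0.45460246 -0.22291424  0.28812637] [-62.26673304  89.97028629  33.89089397] 0.05473189476386172 [-0.38467434 -0.37495401  1.31357017] [ -3.9   2.9 -16.3  -0.  -70.8  10. ]
```

View pics/wrist_w.png

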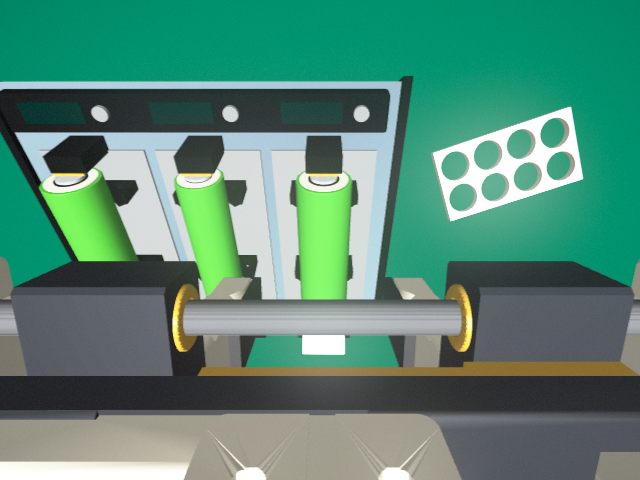

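View pics/w1.png

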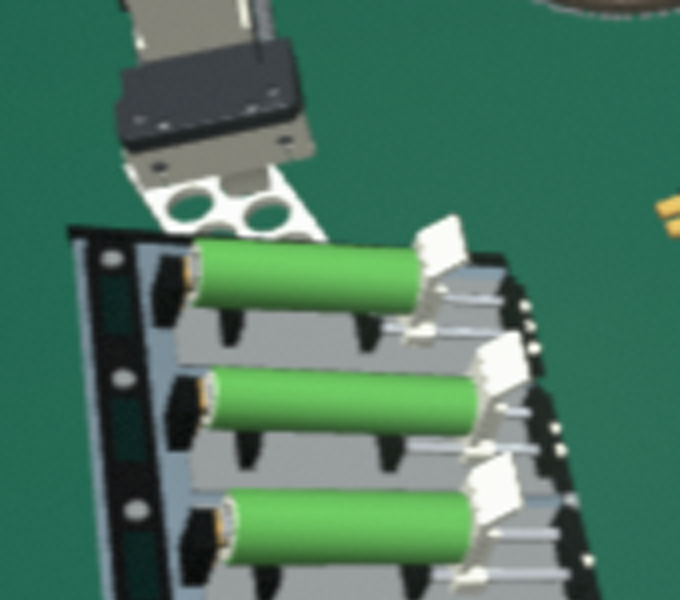

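Run:
```python
import pickle
from h import *
p=np.load("tester.npy")
for n,off,wh in(("scene",(80,170),(170,150)),("top",(360,160),(150,150))):
    st,m=pickle.load(open(f"pics/{n}_w.pkl","rb"));f=4
    im=cv2.imread(f"pics/{n}_w.png")[off[1]:off[1]+wh[1],off[0]:off[0]+wh[0]]
    im=cv2.resize(im,None,fx=f,fy=f,interpolation=cv2.INTER_CUBIC)
    for k,r,L,na in((2,.0165,.14,.030),(3,.019,.12,.0335),(1,.019,.12,.0335)):
        a=np.linspace(0,2*np.pi,48)
        P=np.array([bayw(p,k,x,r*np.cos(t),na+r*np.sin(t)) for x in(-.003,-L) for t in a])
        h=cv2.convexHull(((proj(m,P)-off+.5)*f-.5).astype(np.float32)).astype(int);cv2.polylines(im,[h],True,(0,0,255),1)
    cv2.imwrite(f"pics/fin_{n}.png",im)
```

```text
(no output)
```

View pics/fin_scene.png

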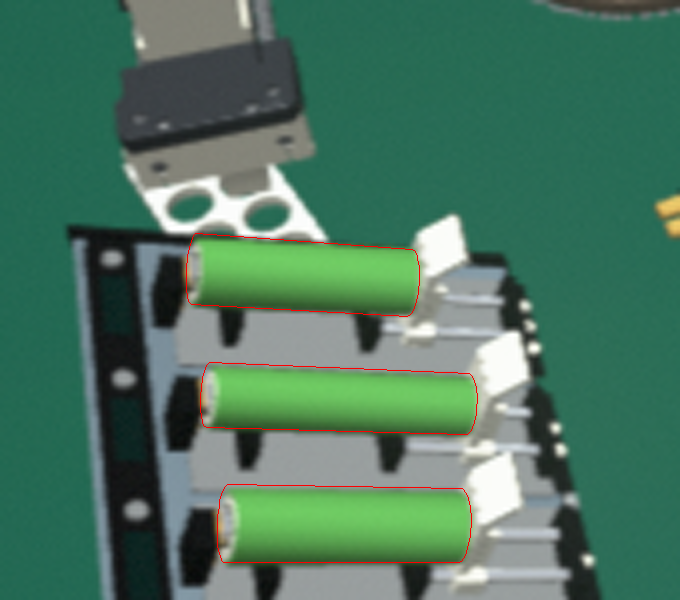

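View pics/fin_top.png

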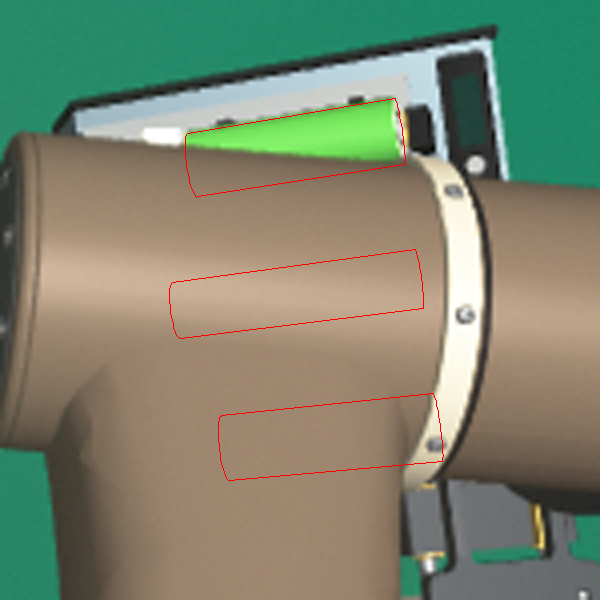

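The outlines predicted for fully seated cells match all three cells in the scene image. The robot is clear, so I'm handing in.

```bash
python3 -c "
from plant import *
print(close_job()); s=get_state(); print(s['time_s'],s['contact_force'])"
```

```text
the job is handed in; nothing more can be done
None
the job is handed in; nothing more can be done
```

The long cell is in bay 2 and the stout cell is in bay 3, loaded in that order, and I handed the job in at about 27.5 s of the 58 s allowed. Bay 1 held the cell already on test, so bays 2 and 3 were the free ones. `close_job()` reports no verdict.

- **How it was done:** The tool could only turn about its own axis. I gripped each cell lightly a little towards the nub, so the flat end sagged to about 25° as I lifted, then gripped firmly. I carried each cell in over its contact block, pushed the slide back, lowered the cell into the saddles and let go.
- **Last checks:** In the final scene picture, the predicted outlines of fully seated cells match all three cells to about a pixel (roughly 3 mm). Both nubs sit against their contacts and the slides bear on the flat ends. The gripper was open and about 120 mm above the cells, with no contact force beyond sensor noise.
- **What disagreed or could not be checked:**
  - The fitted tilt of each gripped cell dropped as it was lowered, to about 18° for the long cell and 10° for the stout one. I put that down to poor fits and some turning in the grip; both lay down properly once released.
  - On the first try the long cell slipped and tilted too far (about 36°), so I set it back in the tray and lifted it again with a firmer grip.
  - The final top view was blocked by the arm, so the last check rests on the scene and wrist cameras only.
  - I did not measure the short cell's position again at the end; nothing touched it on the way.

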